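Air the tablets and lock away the candle fittings

ROBOT

A 6-joint arm with a two-finger parallel gripper is mounted at the origin on the work surface. World frame = base frame: x ahead of the robot, y to its left, z up, the work surface at z = 0. Lengths are in m, angles in rad, forces in N, time in s.
With the tool pointing down it reaches from about 0.3 to 0.85 m from the base axis. Payload 4.2 kg.
Tool frame: the origin (TCP) lies between the finger pads; the fingertips stand r.finger_overhang ahead of it and the grasp point (between the pads) lies 6 mm ahead of it (r.finger_overhang is the distance from the TCP to the fingertips, in m); z points along the fingers, y is the line along which they close (so a half turn about z gives the same grasp; the last joint's range is limited). The gripper opens to 91 mm and grips with 3 to 60 N. Pads are 32 mm wide; open, the fingers measure 118 mm over their backs; the gripper's body (76 mm by 178 mm) begins 60 mm behind the grasp point.
Start: joints at [1.096, 0.32, 1.565, -0, 1.257, -0.02], TCP at [0.253, 0.517, 0.239] pointing down, gripper open.
Joint ranges: [-3.11, 3.11], [-0.84, 2.01], [0.21, 2.61], [-1.34, 4.49], [0.05, 2.63], [-2.56, 2.56]. Speed limits (rad/s): [2.57, 2.57, 3.14, 3.14, 3.14, 3.14].

INTERFACE

Orientations are given as a rotation vector (axis times angle).
In Python, from bench import r gives the robot as it stands.
- The arm moves only by the tool play_rows, never from a script. Its argument "moves" is a list of rows, each a list of 7 numbers: the turn, a rotation vector about the tool's x, y, z in rad, then the shift along the tool's x, y, z in mm, then the finger opening in mm, from 0 to 91.2. A call has 1 to 10 rows; each row shifts and turns the commanded pose from where the row before left it, along the tool's axes as they then stand; what a row does not reach is not made up. A row lasts 1/12 s, in which the tool goes at most 41.7 mm and 7.16 degrees, less where a joint would pass 70% of its speed; a pose out of reach is approached as far as the arm can. A call is refused whole if a number of a shift passes 41.7 or a number of a turn 0.125, either way. A call with a gripper value outside its range is refused whole. The fingers move at their own pace and stop on an object; "squeeze" is the grip in N (left out, the last holds). Time passes only in rows, so rows that do not move let the fingers close. It gives the time, the measured TCP pose, the force, the opening and the grip force at its end, in the units of the state.
- r.get_state(): the state, without advancing time (a new reading comes with each control period).
- r.snapshot(name): name is "side" or "top" or "wrist"; returns the picture (384x512x3 uint8, blue, green, red); there is no depth.
- r.camera_params(name): a dict with "intrinsics" (3x3 intrinsics, pixels), "origin" and "attitude" of the camera in the world. Camera axes: x right, y down, z forward; pixel columns grow to the right and rows downward; lengths in m; the calibration is good to about 2 mm. The wrist camera is an equidistant fisheye: a pixel r from the principal point sees the ray r / f radians off the axis. A picture is of the moment at which its call begins: read the wrist's pose just before it. camera_params takes no time and is no camera call; for the wrist camera it gives the pose at the moment of the call.
- r.job_done(): hands the job in; it is judged then, once.
Trained networks look in the newest picture that a camera, given by its name, has taken for a name from the list of things; names that differ only in an ending like _2 or _b are one class to them, and where a whole thing is asked for, a point or a joint stands for the part that bears it (a point fixed in the world has none). Each returns a list of dicts, best first, with "p" (0 to 1); they miss things now and then, are a little off and sometimes report something else, mostly with a low value. They report only what shows in the picture. A call takes as long as a camera call. They do not tell look-alikes from the thing itself.
- r.trace(camera, name): "mask" (384x512 bool, what is visible of it) and "at" ([row, column] in pixels, amid what is visible of it).
- r.spot_point(camera, name): "at" ([row, column] in pixels: a listed point, or the origin of a listed thing).
The state is a dict: "time_s": time; "qpos": joint angles; "joint_velocities": joint speeds; "joint_efforts": joint torques, N m; "position": TCP position; "tcp_rot": TCP orientation; "wrist_force": force on the tool from outside, world axes, zero at the start; "torque": the same for the moment, N m; "grip_width": finger opening in m; "grasp_force": force on a finger pad.
Only numpy, scipy, OpenCV 4.12 (cv2) and the standard library are available. Lean on these libraries where they do the work, as an engineer would, in place of code of your own. Each camera call takes 0.05 s, during which the arm holds its last target. There are 200 camera calls.

TASK

Tidy up after polishing: take every brass-faced tablet (two or three) out of the slotted rack and stand it on its short edge on the table, leaning back against the robot's side of the low pine rail so that it rests there by itself at a moderate slant. Put every pricket spike into the left bay of the open drawer and every candle socket into the right bay (left and right as the robot sees them), then push the drawer fully shut. Leave the chalice base, the votive cup and the wax scraper where they are.

Things in the scene. Friction and masses are not known exactly. Their poses are not given: they have to be found in the camera images.
- rail: fixed pine airing rail: an upright board 20 mm thick (its x), 340 mm long (its y), 75 mm high, on the table, with two small feet behind it; origin at the centre of its underside, its -x side faces the robot
- rack: fixed dark wooden rack: base 90 (x) x 210 (y) x 12 mm high with three slots 13 mm wide at y = -70, 0 and +70 mm, running along its x; the cheeks of the slots are 60 mm long and reach 42 mm above the table; origin at the centre of its underside
- tablet1: brass-faced teak tablet (flat slab), 70 mm wide (its x), 10 mm thick (its y), 140 mm tall (its z); origin at the centre of its short lower edge face. Starts upright in one slot of the rack, its underside 12 mm above the table; may be absent
- tablet2: brass-faced teak tablet (flat slab), 70 mm wide (its x), 10 mm thick (its y), 140 mm tall (its z); origin at the centre of its short lower edge face. Starts upright in one slot of the rack, its underside 12 mm above the table; may be absent
- tablet3: brass-faced teak tablet (flat slab), 70 mm wide (its x), 10 mm thick (its y), 140 mm tall (its z); origin at the centre of its short lower edge face. Starts upright in one slot of the rack, its underside 12 mm above the table; may be absent
- spike1: brass pricket spike: round foot 46 mm across and 12 mm high, upright shaft 12 mm across from 12 to 48 mm height, pointed tip at 62 mm; origin at the centre of the underside, z along the shaft. Starts upright on the table; may be absent
- spike2: brass pricket spike: round foot 46 mm across and 12 mm high, upright shaft 12 mm across from 12 to 48 mm height, pointed tip at 62 mm; origin at the centre of the underside, z along the shaft. Starts upright on the table; may be absent
- socket1: brass candle socket: plain open round cup 38 mm across, 44 mm high, 3 mm wall; origin at the centre of the underside, z up to the mouth. Starts upright on the table; may be absent
- socket2: brass candle socket: plain open round cup 38 mm across, 44 mm high, 3 mm wall; origin at the centre of the underside, z up to the mouth. Starts upright on the table; may be absent
- cab: fixed low grey steel cabinet on the table, 240 deep (x) x 270 wide (y) x 100 mm high, with one drawer that slides out to its -x (towards the robot); origin at the centre of its underside
- cab_drawer0 (a joint): how far the drawer is out, in m: 0 is fully shut, 0.166 the end stop; it starts well open. The drawer is open on top, its front reaches 88 mm above the table, its side walls about 78 mm, and it stays where it is left
- cab_drawer0_handle (a point): middle of the drawer's bar handle (a round bar along the cabinet's y, 35 mm in front of the drawer front, 62 mm above the table); moves with the drawer
- bay_left (a point): centre of the floor (22 mm above the table) of the drawer's left bay as seen from the robot (cabinet's +y side); bay 195 mm long (x), 111 mm wide (y), with a 50 mm high divider between the bays; axes as the cabinet; moves with the drawer. Its rear lies under the cabinet top: the open part runs from 97 mm in front of this point back by about the drawer's opening
- bay_right (a point): the same point of the right bay (the cabinet's -y side)
- chalice_base: bystander: silver chalice base, 110 mm across the foot, 120 mm high; origin at the centre of the underside
- votive_cup: bystander: blue votive cup, 64 mm across, 65 mm high; origin at the centre of the underside
- scraper: bystander: flat pine wax scraper lying on the table, about 175 mm long, 12 mm high; origin at the underside of the handle's middle
Not all that is in view belongs to the job. Leave any black look-alike of the socket1 alone. What is shaped like the socket2 but green is not meant.

How it is judged:
At the end, for the whole second after the job is handed in: Every tablet stands on the table on its short edge, at rest, slanted 6 to 34 degrees from upright and resting on the robot's side of the rail; every spike is at rest in the left bay, every socket in the right; the drawer is shut to within 8 mm (angle between tablet1's own z axis and vertical between 0.1 and 0.6 rad and height (world z) of each of tablet1, tablet2, tablet3 below 0.012 m and x of each of tablet1, tablet2, tablet3 in the frame of rail below 0 m and contact force between each of tablet1, tablet2, tablet3 and rail above 0.05 N and linear speed of each of tablet1, tablet2, tablet3, spike1, spike2, socket1, socket2 below 0.02 m/s and angle between tablet2's own z axis and vertical between 0.1 and 0.6 rad and angle between tablet3's own z axis and vertical between 0.1 and 0.6 rad and x of spike1 in the frame of bay_left between -0.1 and 0.1 m and y of spike1 in the frame of bay_left between -0.057 and 0.057 m and z of spike1 in the frame of bay_left between -0.01 and 0.05 m and x of spike2 in the frame of bay_left between -0.1 and 0.1 m and y of spike2 in the frame of bay_left between -0.057 and 0.057 m and z of spike2 in the frame of bay_left between -0.01 and 0.05 m and x of socket1 in the frame of bay_right between -0.1 and 0.1 m and y of socket1 in the frame of bay_right between -0.057 and 0.057 m and z of socket1 in the frame of bay_right between -0.01 and 0.05 m and x of socket2 in the frame of bay_right between -0.1 and 0.1 m and y of socket2 in the frame of bay_right between -0.057 and 0.057 m and z of socket2 in the frame of bay_right between -0.01 and 0.05 m and value of joint cab_drawer0 below 0.008 m); the robot touches nothing.
It fails at once if the chalice base is moved by more than 40 mm (distance of chalice_base from where it was at the start of the episode above 0.04 m).
It fails at once if the votive cup is moved by more than 40 mm (distance of votive_cup from where it was at the start of the episode above 0.04 m).
It fails at once if the scraper is moved by more than 40 mm (distance of scraper from where it was at the start of the episode above 0.04 m).
Of tablet1, tablet2, tablet3 only 2 to 3 are there at a start; the rules pass over those that are not, and their reading is None.
Of spike1, spike2, socket1, socket2 only 3 to 4 are there at a start; the rules pass over those that are not, and their reading is None.
At some moment in a run one of spike1, spike2, socket1, socket2 may be knocked a few centimetres aside while the robot is not near it.
It also fails if it takes over 210 s, if anything falls off the work surface, if the arm or the gripper's body presses on something with over 40 N, if the wrist force passes 120 N, or if a joint passes its speed limit or range.

## Working session

There is one attempt and no reset: what is moved stays moved. The work goes in short steps, Python scripts to look and compute and a tool call to move; the robot and the scene stay as the last step left them, time stands still between calls to the robot, and variables do not carry over. Pictures are saved under pics/ and viewed, at most 14 in all, crops included, and the job is handed in when it is done.

Besides the shell and the picture viewer there is one more tool, called after "Emit:" as name(argument=value, ...) on one line, values as JSON. play_rows: Moves the arm, as the interface text tells. Its arguments: {"type":"object","properties":{"moves":{"type":"array"},"squeeze":{"type":"number"}},"required":["moves"]}

```bash
ls; mkdir -p pics
cat > h.py <<'E'
import numpy as np,cv2
from bench import r
from scipy.spatial.transform import Rotation as R
def R_(a):
    a=np.array(a,float)
    if a.shape==(3,3): return a
    return (R.from_rotvec(a) if a.size==3 else R.from_quat(a)).as_matrix()
def ray(cam,rc,P=None):
    P=P or r.camera_params(cam); K=np.array(P['intrinsics']); A=R_(P['attitude'])
    x=(rc[1]-K[0,2])/K[0,0]; y=(rc[0]-K[1,2])/K[1,1]
    if cam=='wrist':
        t=np.hypot(x,y); s=np.sin(t)/max(t,1e-9); d=np.array([x*s,y*s,np.cos(t)])
    else: d=np.array([x,y,1.])
    d=A@d; return np.array(P['origin'],float),d/np.linalg.norm(d)
def onz(cam,rc,z,P=None):
    o,d=ray(cam,rc,P); return o+d*(z-o[2])/d[2]
def tri(rays):
    M=0;b=0
    for o,d in rays:
        Q=np.eye(3)-np.outer(d,d); M=M+Q; b=b+Q@o
    X=np.linalg.solve(M,b); return X,[float(np.linalg.norm((np.eye(3)-np.outer(d,d))@(X-o))) for o,d in rays]
E
python3 - <<'E'
from h import *
np.set_printoptions(precision=4,suppress=True)
for c in ['top','side','wrist']:
    p=r.camera_params(c); print(c,p)
    im=r.snapshot(c); cv2.imwrite(f'pics/{c}0.png',im)
    for n in ['rail','rack','tablet1','spike1','socket1','cab','chalice_base','votive_cup','scraper','cab_drawer0_handle','bay_left','bay_right']:
        try:
            for d in r.spot_point(c,n): print(c,n,np.round(d['at'],1),round(d['p'],2), onz(c,d['at'],0.0,p)[:2].round(3))
        except Exception as e: print(n,e)
print(r.get_state(), r.finger_overhang)
E
```

```text
pics
top {'intrinsics': array([[437.9279,   0.    , 257.3052],
       [  0.    , 437.9279, 197.0677],
       [  0.    ,   0.    ,   1.    ]]), 'origin': array([ 0.3627, -0.0843,  1.4576]), 'attitude': array([-2.1421,  2.1462, -0.1381])}
top rail [199.2 151.2] 0.62 [0.561 0.289]
top rack [251.  168.2] 0.69 [0.388 0.227]
top tablet1 [251.1 172.4] 0.79 [0.387 0.213]
top tablet1 [237.9 187.2] 0.71 [0.431 0.164]
top tablet1 [266.7 151.9] 0.63 [0.336 0.279]
top tablet1 [227.  241.2] 0.63 [ 0.467 -0.015]
top spike1 [169.3 243.5] 0.71 [ 0.662 -0.022]
top spike1 [226.7 240.7] 0.51 [ 0.468 -0.013]
top socket1 [205.5 262.7] 0.68 [ 0.539 -0.087]
top socket1 [207.3 225.4] 0.61 [0.533 0.038]
top socket1 [188.2 237.4] 0.52 [ 0.598 -0.002]
top cab [159.2 354. ] 0.87 [ 0.696 -0.397]
top cab [204.  347.3] 0.25 [ 0.543 -0.37 ]
top cab [143.5 220.6] 0.22 [0.753 0.057]
top chalice_base [141.9 267.1] 0.85 [ 0.758 -0.102]
top votive_cup [146.9 221.5] 0.51 [0.741 0.054]
top votive_cup [202.2 348.6] 0.17 [ 0.549 -0.374]
top scraper [154. 169.] 0.72 [0.717 0.233]
top cab_drawer0_handle [232.7 311.2] 0.91 [ 0.
[... 1522 characters left out ...]
186,   0.    , 255.4069],
       [  0.    , 297.3186, 195.2824],
       [  0.    ,   0.    ,   1.    ]]), 'origin': array([0.1902, 0.5476, 0.3857]), 'attitude': array([2.4786, 1.5479, 0.1967])}
{'time_s': 1.95, 'qpos': array([ 1.096 ,  0.3196,  1.5645,  0.    ,  1.2574, -0.02  ]), 'joint_velocities': array([ 0.0012, -0.0007,  0.0003,  0.0007,  0.0006,  0.0024]), 'joint_efforts': array([  0.0003, -41.2343, -23.223 ,   0.0728,   0.0377,   0.    ]), 'position': array([0.2526, 0.5166, 0.239 ]), 'tcp_rot': array([-0.7083, -3.0607, -0.0001]), 'wrist_force': array([-0.811 , -0.0009,  1.1744]), 'torque': array([-0.0209, -0.0476, -0.0272]), 'grasp_force': 0.0, 'grip_width': 0.09147565979245832} 0.025
```

Run:
```python
import cv2
t=cv2.imread('pics/top0.png');s=cv2.imread('pics/side0.png')
cv2.imwrite('pics/topc.png',cv2.resize(t[115:300,125:385],(800,569),interpolation=cv2.INTER_CUBIC))
cv2.imwrite('pics/sidec.png',cv2.resize(s[90:384,70:370],(600,588),interpolation=cv2.INTER_CUBIC))
```

```text
(no output)
```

View pics/topc.png

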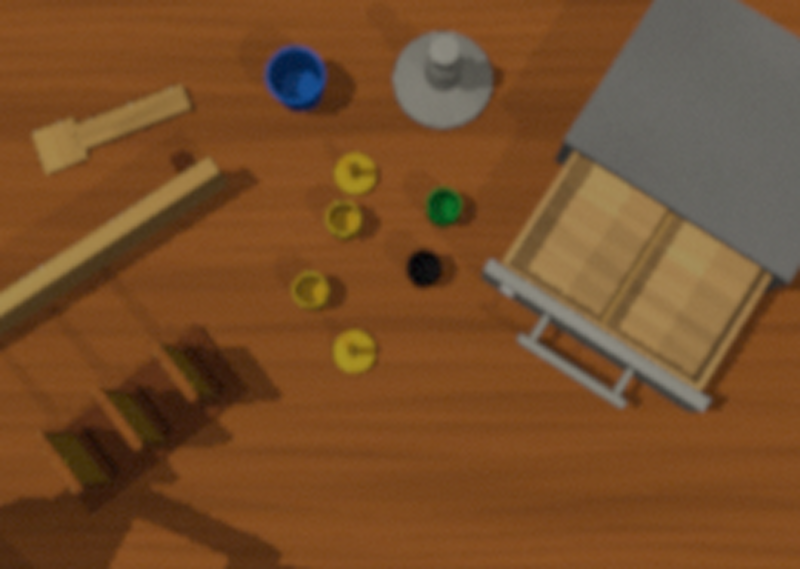

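View pics/sidec.png

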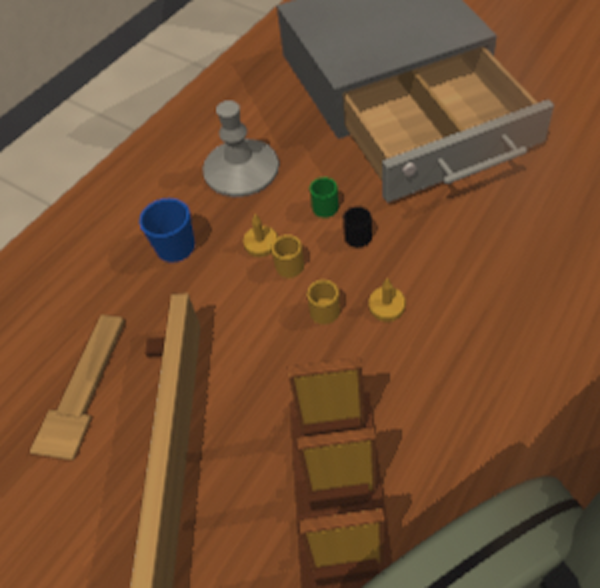

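The top picture shows three tablets in the rack. The brass spikes are at top (row 171, col 241) and (229, 240), and the brass sockets at (186, 236.5) and (209, 226). The black cup at (202, 263) and the green cup at (182, 269) are look-alikes and not meant. The crops confirm this: the sockets I want are brass-yellow, the other two plainly black and green.

```bash
cat > fit.py <<'E'
from h import *
from scipy.optimize import minimize
S=4
def box(x0,x1,y0,y1,z0,z1): return np.array([[x,y,z] for x in(x0,x1) for y in(y0,y1) for z in(z0,z1)])
def disc(rad,z0,z1,r2=None):
    a=np.linspace(0,2*np.pi,24,endpoint=False); r2=rad if r2 is None else r2
    return np.r_[np.c_[rad*np.cos(a),rad*np.sin(a),a*0+z0],np.c_[r2*np.cos(a),r2*np.sin(a),a*0+z1]]
MOD={'rail':[box(-.01,.01,-.17,.17,0,.075)],'rack':[box(-.045,.045,-.105,.105,0,.012)]+[box(-.03,.03,y-.02,y+.02,0,.042) for y in(-.07,0,.07)],
'tabs':[box(-.035,.035,y-.005,y+.005,.03,.152) for y in(-.07,0,.07)],'spike':[disc(.023,0,.012),disc(.006,.012,.048),disc(.006,.048,.062,0)],'socket':[disc(.019,0,.044)],
'cab':[box(-.12,.12,-.135,.135,0,.1)]}
def proj(c,P,X):
    A=R_(P['attitude']);K=np.array(P['intrinsics']);c_=(X-np.array(P['origin']))@A
    if c=='wrist':
        h=np.hypot(c_[:,0],c_[:,1]);t=np.arctan2(h,c_[:,2]);u=c_[:,:2]/np.maximum(h,1e-9)[:,None]*t[:,None]
    else: u=c_[:,:2]/c_[:,2:]
    return np.c_[u[:,0]*K[0,0]+K[0,2],u[:,1]*K[1,1]+K[1,2]]
def sil(c,P,m,x,y,yaw,z=0,pieces=None):
    im=np.zeros((384*S,512*S),np.uint8);co,si=np.cos(yaw),np.sin(yaw)
    for p in pieces or MOD[m]:
        X=np.c_[p[:,0]*co-p[:,1]*si+x,p[:,0]*si+p[:,1]*co+y,p[:,2]+z]
        u=(proj(c,P,X)+.5)*S-.5
        cv2.fillConvexPoly(im,cv2.convexHull((u*16).round().astype(np.int32)),1,shift=4)
    return im
def fit(m,masks,x0,z=0):
    T=[(c,r.camera_params(c),cv2.resize(k.astype(np.uint8),None,fx=S,fy=S,interpolation=cv2.INTER_NEAREST)) for c,k in masks]
    n=len(x0)
    def f(v):
        s=0
        for c,P,k in T:
            q=sil(c,P,m,v[0],v[1],v[2] if n>2 else 0,z); s+=np.count_nonzero(q!=k)/max(1,np.count_nonzero(k))
        return s/len(T)
    sim=np.array([x0]+[np.array(x0)+np.eye(n)[i]*(.01 if i<2 else .06) for i in range(n)])
    o=minimize(f,x0,method='Nelder-Mead',options=dict(initial_simplex=sim,xatol=1e-4,fatol=1e-4)); return o.x,o.fun
E
python3 - <<'E'
from fit import *
np.set_printoptions(precision=4,suppress=True)
r.snapshot('top');r.snapshot('side')
D={}
for c in('top','side'):
    for n in('rail','rack','tablet1','spike1','socket1','cab','cab_drawer0_handle'):
        D[c,n]=r.trace(c,n); print(c,n,[(np.round(d['at'],0),round(d['p'],2),int(d['mask'].sum())) for d in D[c,n]])
import pickle;pickle.dump(D,open('D.pkl','wb'))
print('rail',[fit('rail',[(c,D[c,'rail'][0]['mask']) for c in cs],[.56,.28,.6]) for cs in (['top'],['side'],['top','side'])])
def U(c,*ns): return (c,np.any([d['mask'] for n in ns for d in D[c,n] if d['p']>.4],axis=0))
print('tabs',[fit('tabs',[U(c,'tablet1') for c in cs],[.39,.21,.6]) for cs in (['top'],['side'],['top','side'])])
print('cab',fit('cab',[U('top','cab')],[.69,-.39,-.55]))
for m in('spike','socket'):
    for g in ([.665,-.02],[.464,-.01]) if m=='spike' else ([.53,.035],[.598,0]):
        ms=[]
        for c in('top','side'):
            P=r.camera_params(c);u=proj(c,P,np.array([[*g,.02]]))[0][::-1]
            k=min(D[c,m+'1'],key=lambda d:np.linalg.norm(np.array(d['at'])-u)); ms.append((c,k['mask'])); 
        print(m,g,[fit(m,q,g) for q in ([ms[0]],[ms[1]],ms)])
E
```

```text
top rail [(array([198., 151.]), 0.86, 1217)]
top rack [(array([251., 173.]), 0.65, 1164), (array([210., 226.]), 0.16, 127)]
top tablet1 [(array([267., 147.]), 0.63, 271), (array([236., 183.]), 0.6, 183), (array([203., 149.]), 0.51, 1269), (array([254., 164.]), 0.49, 228), (array([206., 330.]), 0.34, 4353)]
top spike1 [(array([139., 220.]), 0.68, 302), (array([172., 241.]), 0.47, 141), (array([228., 242.]), 0.42, 167)]
top socket1 [(array([204., 262.]), 0.47, 127)]
top cab [(array([172., 344.]), 0.73, 10134)]
top cab_drawer0_handle [(array([208., 332.]), 0.71, 4213)]
side rail [(array([149., 290.]), 0.74, 5003), (array([314., 156.]), 0.62, 2860)]
side rack [(array([340., 237.]), 0.76, 1512), (array([288., 109.]), 0.57, 1242)]
side tablet1 [(array([358., 241.]), 0.89, 954), (array([284., 231.]), 0.72, 1058), (array([317., 236.]), 0.57, 916)]
side spike1 [(array([244., 262.]), 0.78, 285), (array([206., 197.]), 0.6, 234), (array([215., 215.]), 0.17, 269)]
side socket1 [(array([190., 230.]), 0.83, 235), (array([205., 249.]), 0.71, 271), (array([241., 231.]), 0.55, 287), (array([218., 215.
[... 816 characters left out ...]
loat64(0.15598290598290598)), (array([ 0.6539, -0.0142]), np.float64(0.2077394753591562))]
spike [0.464, -0.01] [(array([ 0.4581, -0.0108]), np.float64(0.07709580838323353)), (array([ 0.4613, -0.0163]), np.float64(0.0662280701754386)), (array([ 0.4594, -0.0128]), np.float64(0.16773623805021537))]
socket [0.53, 0.035] [(array([ 0.5466, -0.0852]), np.float64(0.0812007874015748)), (array([0.5261, 0.03  ]), np.float64(0.10605400696864112)), (array([0.5256, 0.0305]), np.float64(1.058379516584817))]
socket [0.598, 0] [(array([ 0.3841, -0.0847]), np.float64(1.8946850393700787)), (array([ 0.603 , -0.0035]), np.float64(0.06207482993197279)), (array([ 0.603 , -0.0036]), np.float64(1.046958694895281))]
```

Run:
```python
from fit import *
import pickle
np.set_printoptions(precision=4,suppress=True)
D=pickle.load(open('D.pkl','rb'))
rt=D['top','rail'][0]['mask'];rs=D['side','rail'][1]['mask']
print('rail',[fit('rail',q,[.557,.275,.585]) for q in ([('top',rt)],[('side',rs)],[('top',rt),('side',rs)])])
T=D['top','tablet1'];tt=T[0]['mask']|T[1]['mask']|T[3]['mask']
ts=np.any([d['mask'] for d in D['side','tablet1']],axis=0)
MOD['tabs']=[box(-.035,.035,y-.005,y+.005,.012,.152) for y in(-.07,0,.07)]
print('tabs top',fit('tabs',[('top',tt)],[.385,.21,.67]))
print('rack top+tabs',fit('rack',[('top',D['top','rack'][0]['mask'])],[.385,.21,.67]))
im=cv2.imread('pics/top0.png');si=cv2.imread('pics/side0.png')
for nm,c,I in(('top','top',im),('side','side',si)):
    hsv=cv2.cvtColor(I,cv2.COLOR_BGR2HSV);k=cv2.inRange(hsv,(20,120,60),(34,255,255))
    n,l,st,ce=cv2.connectedComponentsWithStats(k)
    for i in range(1,n):
        if 60<st[i,4]<900: 
            h=onz(c,ce[i][::-1],.02);print(nm,i,ce[i][::-1].round(1),st[i,4],h[:2].round(3))
            for g in([.526,.031],[.602,-.003]):
                if np.hypot(*(h[:2]-g))<.03: print('   socket',fit('socket',[(c,l==i)],g))
            for g in([.655,-.015],[.46,-.013]):
                if np.hypot(*(h[:2]-g))<.03: print('   spike',fit('spike',[(c,l==i)],g))
# cabinet
ms=[(c,D[c,'cab'][0]['mask']) for c in('top','side')]
TT=[(c,r.camera_params(c),cv2.resize(k.astype(np.uint8),None,fx=S,fy=S,interpolation=cv2.INTER_NEAREST)) for c,k in ms]
def f(v,tt):
    x,y,w,o=v; pc=[box(-.12,.12,-.135,.135,0,.1),box(-.12-o,-.1,-.13,.13,.01,.088),box(-.16-o,-.15-o,-.05,.05,.057,.067)]
    return sum(np.count_nonzero(sil(c,P,None,x,y,w,0,pc)!=k)/k.sum() for c,P,k in tt)/len(tt)
x0=np.array([.69,-.39,-.57,.13])
for tt in(TT[:1],TT[1:],TT):
    o=minimize(f,x0,args=(tt,),method='Nelder-Mead',options=dict(initial_simplex=np.array([x0]+[x0+np.eye(4)[i]*.02 for i in range(4)]))); print('cab',o.x,o.fun)
print(tri([ray('top',[232.7,311.2]),ray('side',[171.4,310.5])]))
for q in([200.5,283.3],[246.6,355.7]): print('front corner',onz('top',q,.088))
```

```text
rail [(array([0.5575, 0.2728, 0.5831]), np.float64(0.1925328677074774)), (array([0.5596, 0.2703, 0.5949]), np.float64(0.06411713286713287)), (array([0.5586, 0.2712, 0.5915]), np.float64(0.13257107390349995))]
tabs top (array([0.3849, 0.2115, 0.6734]), np.float64(0.18887463343108504))
rack top+tabs (array([0.3885, 0.2118, 0.6623]), np.float64(0.5653994845360825))
top 2 [171. 240.] 146 [ 0.652 -0.011]
   spike (array([ 0.6553, -0.0104]), np.float64(0.09118150684931507))
top 3 [177.  320.9] 72 [ 0.631 -0.281]
top 7 [186.  236.3] 114 [0.602 0.001]
   socket (array([0.6012, 0.0005]), np.float64(0.17214912280701755))
top 15 [210.9 129.3] 283 [0.519 0.355]
top 23 [208.8 225.6] 118 [0.526 0.036]
   socket (array([0.5249, 0.0354]), np.float64(0.11440677966101695))
top 24 [228.8 239.6] 160 [ 0.459 -0.011]
   spike (array([ 0.4599, -0.0098]), np.float64(0.069140625))
top 28 [264.1 150. ] 80 [0.345 0.281]
side 14 [213.3 204.2] 93 [ 0.632 -0.004]
   socket (array([0.6327, 0.0035]), np.float64(2.5631720430107525))
   spike (array([ 0.6461, -0.0104]), np.float64(2.189516129032258))
cab [ 0.6841 -0.3996 -0.5605  0.1414] 0.058367870534833236
cab [ 0.6885 -0.4071 -0.5666  0.1414] 0.045597722003830256
cab [ 0.6836 -0.4014 -0.5664  0.1394] 0.06277091800535062
(array([ 0.4431, -0.2407,  0.0619]), [0.0006610928622762699, 0.0006610928622762119])
front corner [ 0.5437 -0.1516  0.088 ]
front corner [ 0.3989 -0.3746  0.088 ]
```

```bash
cat > plan.py <<'E'
from h import *
import sys
# waypoints: x y z yaw(deg of tool y) opening ; tool down
def pose0():
    s=r.get_state(); return np.array(s['position']),R_(s['tcp_rot'])
def Rdown(yaw):
    a=np.radians(yaw);y=np.array([np.cos(a),np.sin(a),0]);z=np.array([0,0,-1.]);return np.c_[np.cross(y,z),y,z]
def plan(wps,p=None,A=None,step=36,ang=.11):
    p0,A0=pose0(); p=p0 if p is None else p; A=A0 if A is None else A
    for w in wps:
        B=Rdown(w[3]) if np.isscalar(w[3]) else w[3]; st=w[5] if len(w)>5 else step
        if w[3] is not None:
            rv=R.from_matrix(A.T@B).as_rotvec(); n=int(np.ceil(np.linalg.norm(rv)/ang-1e-6))
            if np.linalg.norm(rv)>.003:
                q=np.round(rv/n,3); print(f'  turn {n} x {q.tolist()}')
                for _ in range(n): A=A@R.from_rotvec(q).as_matrix()
        d=A.T@(np.array(w[:3])-p)*1e3; n=max(1,int(np.ceil(np.linalg.norm(d)/st)))
        q=np.round(d/n) if n>1 else np.zeros(3); rest=np.round((d-q*(n-1))*2)/2
        if n>1 and np.abs(rest).max()>41: q=np.round(d/n*2)/2; rest=np.round((d-q*(n-1))*2)/2
        print(f'  shift {n-1} x {q.tolist()} + {rest.tolist()}  open {w[4]}  -> {w[:3]}')
        p=p+A@(q*(n-1)+rest)/1e3
    return p,A
E
python3 - <<'E'
from plan import *
s=r.get_state();P=r.camera_params('wrist');A=R_(s['tcp_rot']);print('cam in tool',A.T@(np.array(P['origin'])-s['position']),'axis',A.T@R_(P['attitude']))
plan([(.58,.0,.24,90,60)],step=38)
E
```

```text
cam in tool [ 0.0697093   0.00047812 -0.14672687] axis [[ 6.67697214e-04 -9.68537654e-01 -2.48866164e-01]
 [ 9.99999578e-01  4.89463497e-04  7.78061194e-04]
 [-6.31770660e-04 -2.48866579e-01  9.68537571e-01]]
  turn 5 x [0.0, 0.0, -0.091]
  shift 16 x [-19.0, -30.0, -0.0] + [-23.5, -36.5, -1.0]  open 60  -> (0.58, 0.0, 0.24)
```

Emit:
play_rows(moves=[[0,0,-0.091,0,0,0,60],[0,0,-0.091,0,0,0,60],[0,0,-0.091,0,0,0,60],[0,0,-0.091,0,0,0,60],[0,0,-0.091,0,0,0,60],[0,0,0,-19,-30,0,60],[0,0,0,-19,-30,0,60],[0,0,0,-19,-30,0,60],[0,0,0,-19,-30,0,60],[0,0,0,-19,-30,0,60]])

```text
time_s: 3.58
position: [0.3482, 0.3652, 0.239]
tcp_rot: [-0.001, 3.141, 0.0]
wrist_force: [1.5, 0.7, -0.2]
grip_width: 0.0601
grasp_force: 0.0
```

Emit:
play_rows(moves=[[0,0,0,-19,-30,0,60],[0,0,0,-19,-30,0,60],[0,0,0,-19,-30,0,60],[0,0,0,-19,-30,0,60],[0,0,0,-19,-30,0,60],[0,0,0,-19,-30,0,60],[0,0,0,-19,-30,0,60],[0,0,0,-19,-30,0,60],[0,0,0,-19,-30,0,60],[0,0,0,-19,-30,0,60]])

```text
time_s: 4.42
position: [0.5384, 0.0649, 0.2391]
tcp_rot: [0.0, 3.141, 0.0]
wrist_force: [0.8, -0.2, 0.2]
grip_width: 0.0598
grasp_force: 0.0
```

Emit:
play_rows(moves=[[0,0,0,-19,-30,0,60],[0,0,0,-23.5,-36.5,-1,60],[0,0,0,0,0,0,60],[0,0,0,0,0,0,60],[0,0,0,0,0,0,60]])

```text
time_s: 4.83
position: [0.5788, 0.0018, 0.2396]
tcp_rot: [-0.001, -3.141, -0.001]
wrist_force: [-1.0, 0.1, -0.2]
grip_width: 0.0598
grasp_force: 0.0
```

```bash
cat > look.py <<'E'
from fit import *
np.set_printoptions(precision=4,suppress=True)
def look(m,gs,cam='wrist',name=None):
    "wrist fit of spikes/sockets near guesses: cylinder silhouettes; returns xy"
    P=r.camera_params(cam); im=r.snapshot(cam); out=[]
    if name: cv2.imwrite(name,im)
    tr=r.trace(cam,m+'1')
    for g in gs:
        u=proj(cam,P,np.array([[*g,.02]]))[0][::-1]
        if not tr: print('none');continue
        k=min(tr,key=lambda d:np.linalg.norm(np.array(d['at'])-u)); off=np.linalg.norm(np.array(k['at'])-u)
        if off>90: print(m,g,'no mask near',u);continue
        hsv=cv2.cvtColor(im,cv2.COLOR_BGR2HSV)[k['mask']]
        v,e=fit(m,[(cam,k['mask'])],list(onz(cam,k['at'],.02,P)[:2])); print(m,g,'->',v,'err %.2f p %.2f'%(e,k['p']),'at',np.round(k['at']),'hsv',np.median(hsv,axis=0)); out.append(v)
    return out
E
python3 - <<'E'
from look import *
s=r.get_state();print(s['time_s'],s['position'],s['tcp_rot'],s['qpos'],s['wrist_force'])
look('spike',[[.656,-.013],[.460,-.012]],name='pics/w1.png')
look('socket',[[.602,-.001],[.525,.033]])
E
```

```text
4.8333 [0.5788 0.0018 0.2396] [-0.0006 -3.1406 -0.0011] [-0.0171  0.3258  1.5537  0.0007  1.2631 -1.5877] [-1.0283  0.1198 -0.2068]
spike [0.656, -0.013] -> [ 0.6566 -0.0109] err 0.10 p 0.67 at [230. 246.] hsv [ 29. 165. 255.]
spike [0.46, -0.012] -> [ 0.4607 -0.011 ] err 0.04 p 0.82 at [ 82. 246.] hsv [ 29. 159. 255.]
socket [0.602, -0.001] -> [ 0.6013 -0.0003] err 0.04 p 0.67 at [194. 252.] hsv [ 22. 191. 230.]
socket [0.525, 0.033] -> [0.5239 0.0349] err 0.04 p 0.82 at [132. 282.] hsv [ 24. 186. 244.]
```

View pics/w1.png

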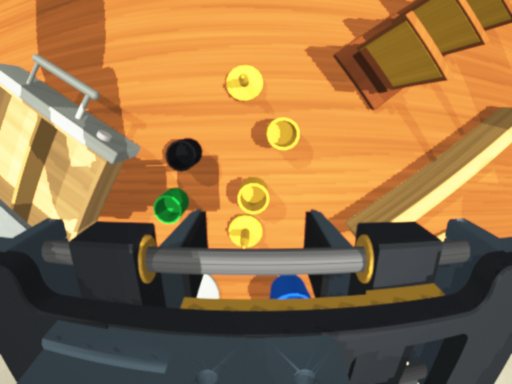

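The wrist picture shows the spikes at (232, 245) and (82, 244), and the brass sockets at (197, 253) and (133, 283). The black cup at (155, 184) and the green one at (205, 171) stay put. The fits agree with the top view, so I start with the far spike.

Emit:
play_rows(moves=[[0,0,0,-15,-2,26,40],[0,0,0,-15,-2,26,40],[0,0,0,-15,-2,26,40],[0,0,0,-15,-2,26,40],[0,0,0,-17,-4,26,40],[0,0,0,0,0,0,40],[0,0,0,0,0,0,40],[0,0,0,0,0,0,40],[0,0,0,0,0,0,40],[0,0,0,0,0,0,40]])

```text
time_s: 5.87
position: [0.6565, -0.01, 0.1122]
tcp_rot: [-0.001, 3.138, 0.0]
wrist_force: [0.4, 0.2, 0.4]
grip_width: 0.0401
grasp_force: 0.0
```

Emit:
play_rows(moves=[[0,0,0,0,-1,24,40],[0,0,0,0,0,24,40],[0,0,0,0,0,20,40],[0,0,0,0,0,0,40],[0,0,0,0,0,0,40],[0,0,0,0,0,0,40]])

```text
time_s: 6.37
position: [0.6573, -0.0114, 0.0439]
tcp_rot: [-0.0, 3.138, -0.0]
wrist_force: [0.8, 0.1, 0.7]
grip_width: 0.0399
grasp_force: 0.0
```

Emit:
play_rows(moves=[[0,0,0,0,0,0,5],[0,0,0,0,0,0,5],[0,0,0,0,0,0,5],[0,0,0,0,0,0,5],[0,0,0,0,0,0,5],[0,0,0,0,0,0,5]], squeeze=15)

```text
time_s: 6.87
position: [0.6565, -0.0114, 0.0425]
tcp_rot: [-0.0, 3.141, -0.0]
wrist_force: [0.7, -0.5, 3.6]
grip_width: 0.0113
grasp_force: 15.0
```

Emit:
play_rows(moves=[[0,0,0,0,0,-20,5],[0,0,0,0,0,-35,5],[0,0,0,0,0,-35,5],[0,0,0,0,0,-35,5],[0,0,0,0,0,-35,5],[0,0,0,0,0,0,5],[0,0,0,0,0,0,5],[0,0,0,0,0,0,5]])

```text
time_s: 7.53
position: [0.6554, -0.0113, 0.2007]
tcp_rot: [0.0, -3.139, -0.0]
wrist_force: [-0.8, 0.2, -2.1]
grip_width: 0.0117
grasp_force: 15.0
```

Run:
```python
from plan import *
np.set_printoptions(precision=4,suppress=True)
c=np.array([.685,-.401]);a=-.565;ex=np.array([np.cos(a),np.sin(a)]);ey=np.array([-np.sin(a),np.cos(a)])
for x,y in[(-.215,.06),(-.155,.06),(-.155,-.06),(-.215,-.06)]: print(x,y,c+ex*x+ey*y)
t=c+ex*-.21+ey*.06
plan([(*t,.205,57.6,5)])
```

```text
-0.215 0.06 [ 0.5355 -0.2352]
-0.155 0.06 [ 0.5862 -0.2673]
-0.155 -0.06 [ 0.522  -0.3687]
-0.215 -0.06 [ 0.4713 -0.3366]
  turn 6 x [-0.0, -0.0, 0.094]
  shift 7 x [-3.0, -32.0, -1.0] + [-2.5, -29.5, 3.0]  open 5  -> (np.float64(0.5397613428717669), np.float64(-0.23788736261225035), 0.205)
```

Emit:
play_rows(moves=[[0,0,0.094,0,0,0,5],[0,0,0.094,0,0,0,5],[0,0,0.094,0,0,0,5],[0,0,0.094,0,0,0,5],[0,0,0.094,0,0,0,5],[0,0,0.094,0,0,0,5],[0,0,0,-3,-32,-1,5],[0,0,0,-3,-32,-1,5],[0,0,0,-3,-32,-1,5],[0,0,0,-3,-32,-1,5]])

```text
time_s: 8.37
position: [0.596, -0.1266, 0.203]
tcp_rot: [-0.871, -3.013, 0.0]
wrist_force: [0.5, -0.3, -0.6]
grip_width: 0.0114
grasp_force: 15.0
```

Emit:
play_rows(moves=[[0,0,0,-3,-32,-1,5],[0,0,0,-3,-32,-1,5],[0,0,0,-3,-32,-1,5],[0,0,0,-2.5,-29.5,3,5],[0,0,0,0,0,0,5],[0,0,0,0,0,0,5],[0,0,0,0,0,0,5],[0,0,0,0,0,0,5]])

```text
time_s: 9.03
position: [0.5408, -0.2371, 0.2048]
tcp_rot: [-0.872, -3.016, -0.001]
wrist_force: [-0.2, -0.4, -1.0]
grip_width: 0.0117
grasp_force: 15.0
```

Run:
```python
from look import *
s=r.get_state();print(s['position'],s['tcp_rot'],s['grasp_force'])
im=r.snapshot('wrist');cv2.imwrite('pics/w2.png',im);r.snapshot('top');r.snapshot('side')
for n,z in(('bay_left',.022),('bay_right',.022),('cab_drawer0_handle',.062)):
    for c in('wrist','top','side'):
        for d in r.spot_point(c,n)[:2]:print(n,c,np.round(d['at']),round(d['p'],2),onz(c,d['at'],z)[:2])
```

```text
[ 0.5408 -0.2371  0.2048] [-0.8719 -3.0162 -0.0014] 14.999964936961874
bay_left side [155. 270.] 0.65 [ 0.586  -0.2768]
bay_left side [248. 263.] 0.53 [0.4475 0.0091]
bay_right wrist [235. 160.] 0.95 [ 0.534  -0.3731]
bay_right wrist [262. 410.] 0.38 [ 0.7486 -0.1161]
bay_right top [205. 348.] 0.69 [ 0.5379 -0.3687]
bay_right side [145. 302.] 0.95 [ 0.5253 -0.3638]
cab_drawer0_handle wrist [107. 197.] 0.59 [ 0.4395 -0.2406]
cab_drawer0_handle top [234. 314.] 0.8 [ 0.4386 -0.2477]
cab_drawer0_handle side [172. 314.] 0.89 [ 0.4338 -0.244 ]
```

View pics/w2.png

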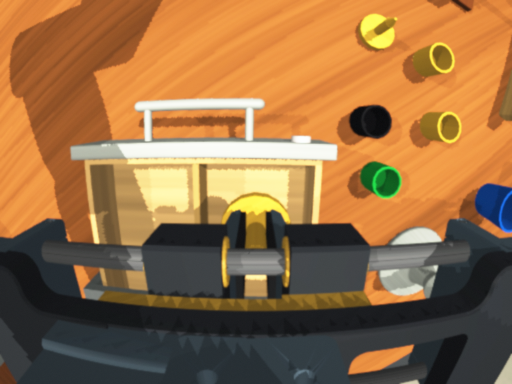

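Run:
```python
from look import *
c=np.array([.685,-.401]);a=-.565;ex=np.array([np.cos(a),np.sin(a)]);ey=np.array([-np.sin(a),np.cos(a)])
for n,q,z in(('front inner L',(160,210),.088),('front inner R',(160,310),.088),('front outer',(143,80),.088),('front outer',(143,330),.088),('div top',(175,199),.072),('wall l inner',(200,313),.078),('wall l inner',(168,315),.078),('wall r inner',(200,97),.078),('bar',(103,150),.062),('bar',(103,250),.062),('tcp',None,0)):
    X=onz('wrist',q,z)[:2]-c if q else r.get_state()['position'][:2]-c
    print(n,'cab frame',X@ex,X@ey)
```

```text
front inner L cab frame -0.24365392971339847 0.019928369938913074
front inner R cab frame -0.24392598613777877 0.11038798274908504
front outer cab frame -0.2647054648392556 -0.11511112982340656
front outer cab frame -0.2599026075582803 0.12853858652302455
div top cab frame -0.2269608091443633 0.006210838128274282
wall l inner cab frame -0.2036317598096022 0.11688219248779737
wall l inner cab frame -0.2350367805068197 0.11738456201108709
wall r inner cab frame -0.20282478434393594 -0.10690949627479689
bar cab frame -0.29968312408655273 -0.045038279191380114
bar cab frame -0.2959753360736155 0.05563334415190124
tcp cab frame -0.20910044931289112 0.0602512794143309
```

Emit:
play_rows(moves=[[0,0,0,-28,2,0,5],[0,0,0,-28,2,0,5],[0,0,0,0,0,30,5],[0,0,0,0,0,30,5],[0,0,0,0,0,30,5],[0,0,0,0,0,25,5],[0,0,0,0,0,10,5],[0,0,0,0,0,5,5],[0,0,0,0,0,0,5],[0,0,0,0,0,0,5]])

```text
time_s: 10.47
position: [0.5911, -0.2652, 0.0774]
tcp_rot: [0.873, 3.015, -0.001]
wrist_force: [-0.2, 0.3, -0.6]
grip_width: 0.0116
grasp_force: 15.0
```

Emit:
play_rows(moves=[[0,0,0,0,0,3,5],[0,0,0,0,0,3,5],[0,0,0,0,0,0,5],[0,0,0,0,0,0,5]])

```text
time_s: 10.8
position: [0.5902, -0.2648, 0.0703]
tcp_rot: [0.874, 3.017, -0.0]
wrist_force: [-0.2, 0.1, -0.9]
grip_width: 0.0113
grasp_force: 15.0
```

Emit:
play_rows(moves=[[0,0,0,0,0,4,5],[0,0,0,0,0,0,5],[0,0,0,0,0,0,30],[0,0,0,0,0,0,30],[0,0,0,0,0,0,30],[0,0,0,0,0,-30,30],[0,0,0,0,0,-35,30],[0,0,0,0,0,-35,30],[0,0,0,0,0,-35,30]])

```text
time_s: 11.55
position: [0.5899, -0.2647, 0.2025]
tcp_rot: [-0.874, -3.018, -0.0]
wrist_force: [0.4, 0.1, -0.2]
grip_width: 0.0302
grasp_force: 0.0
```

Emit:
play_rows(moves=[[0,0,0,31,18,0,40],[0,0,0,31,18,0,40],[0,0,0,31,18,0,40],[0,0,0,31,18,0,40],[0,0,0,31,18,0,40],[0,0,0,31,18,0,40],[0,0,0,31,18,0,40],[0,0,0,28,19,0,40],[0,0,0,0,0,0,40],[0,0,0,0,0,0,40]])

```text
time_s: 12.38
position: [0.4602, -0.0102, 0.2015]
tcp_rot: [0.869, 3.018, 0.0]
wrist_force: [1.5, -0.1, -0.5]
grip_width: 0.04
grasp_force: 0.0
```

Run:
```python
from look import *
from plan import plan
s=r.get_state();print(s['time_s'],s['position'])
look('spike',[[.590,-.265]],cam='top')
v=look('spike',[[.4607,-.011]])[0]
look('socket',[[.602,-.001],[.525,.034]])
plan([(*v,.12,57.6,40),(*v,.043,57.6,40)])
```

```text
12.3833 [ 0.4602 -0.0102  0.2015]
spike [0.59, -0.265] -> [ 0.5901 -0.2655] err 0.10 p 0.48 at [190. 318.] hsv [ 23. 205. 159.]
spike [0.4607, -0.011] -> [ 0.4607 -0.0115] err 0.05 p 0.74 at [177. 258.] hsv [ 29. 160. 255.]
socket [0.602, -0.001] -> [0.524  0.0346] err 0.11 p 0.80 at [206. 318.] hsv [ 21. 193. 203.]
socket [0.525, 0.034] -> [0.524  0.0346] err 0.11 p 0.80 at [206. 318.] hsv [ 21. 193. 203.]
  shift 2 x [0.0, 0.0, 27.0] + [0.5, 0.5, 27.0]  open 40  -> (np.float64(0.46070084451540405), np.float64(-0.011512524572561626), 0.12)
  shift 2 x [0.0, -0.0, 26.0] + [0.0, -0.0, 25.0]  open 40  -> (np.float64(0.46070084451540405), np.float64(-0.011512524572561626), 0.043)
```

Emit:
play_rows(moves=[[0,0,0,0,0,30,40],[0,0,0,0.5,0.5,30,40],[0,0,0,0,0,30,40],[0,0,0,0,0,30,40],[0,0,0,0,0,25,40],[0,0,0,0,0,13,40],[0,0,0,0,0,0,40],[0,0,0,0,0,0,40]])

```text
time_s: 13.35
position: [0.4604, -0.0111, 0.0424]
tcp_rot: [-0.875, -3.016, 0.0]
wrist_force: [0.2, 0.5, -0.1]
grip_width: 0.0398
grasp_force: 0.0
```

Emit:
play_rows(moves=[[0,0,0,0,0,0,5],[0,0,0,0,0,0,5],[0,0,0,0,0,0,5],[0,0,0,0,0,0,5],[0,0,0,0,0,0,5],[0,0,0,0,0,-20,5],[0,0,0,0,0,-35,5],[0,0,0,0,0,-35,5],[0,0,0,0,0,-35,5],[0,0,0,0,0,-35,5]])

```text
time_s: 14.18
position: [0.4597, -0.0105, 0.2047]
tcp_rot: [-0.874, -3.018, -0.0]
wrist_force: [0.8, -0.2, -1.5]
grip_width: 0.0115
grasp_force: 15.0
```

Emit:
play_rows(moves=[[0,0,0,-27,-21,0,5],[0,0,0,-27,-21,0,5],[0,0,0,-27,-21,0,5],[0,0,0,-27,-21,0,5],[0,0,0,-27,-21,0,5],[0,0,0,-27,-21,0,5],[0,0,0,-28,-18,0,5],[0,0,0,0,0,0,5],[0,0,0,0,0,0,5],[0,0,0,0,0,0,5]])

```text
time_s: 15.02
position: [0.5434, -0.2333, 0.2024]
tcp_rot: [-0.874, -3.016, -0.001]
wrist_force: [0.5, 0.4, -1.4]
grip_width: 0.0117
grasp_force: 15.0
```

Emit:
play_rows(moves=[[0,0,0,0,0,35,5],[0,0,0,0,0,35,5],[0,0,0,0,0,30,5],[0,0,0,0,0,20,5],[0,0,0,0,0,11,5],[0,0,0,0,0,5,5],[0,0,0,0,0,0,5],[0,0,0,0,0,0,5],[0,0,0,0,0,0,5]])

```text
time_s: 15.77
position: [0.545, -0.234, 0.0685]
tcp_rot: [0.873, 3.015, -0.0]
wrist_force: [0.7, 0.0, -1.0]
grip_width: 0.0114
grasp_force: 15.0
```

Emit:
play_rows(moves=[[0,0,0,0,0,0,30],[0,0,0,0,0,0,30],[0,0,0,0,0,0,30],[0,0,0,0,0,-30,30],[0,0,0,0,0,-35,30],[0,0,0,0,0,-35,30],[0,0,0,0,0,-35,30]])

```text
time_s: 16.35
position: [0.5437, -0.2338, 0.2036]
tcp_rot: [0.874, 3.017, 0.0]
wrist_force: [0.7, -0.2, -0.1]
grip_width: 0.0305
grasp_force: 0.0
```

Emit:
play_rows(moves=[[0,0,0,23,31,0,60],[0,0,0,23,31,0,60],[0,0,0,23,31,0,60],[0,0,0,23,31,0,60],[0,0,0,23,31,0,60],[0,0,0,23,31,0,60],[0,0,0,22,30,0,60],[0,0,0,0,0,0,60],[0,0,0,0,0,0,60],[0,0,0,0,0,0,60]])

```text
time_s: 17.18
position: [0.5243, 0.034, 0.2021]
tcp_rot: [0.873, 3.017, -0.0]
wrist_force: [-0.4, -0.2, 1.2]
grip_width: 0.0599
grasp_force: 0.0
```

Run:
```python
from look import *
from plan import plan
s=r.get_state();print(s['time_s'],s['position'])
look('spike',[[.590,-.265],[.543,-.234]],cam='top')
v=look('socket',[[.524,.0346],[.602,-.001]])[0]
plan([(*v,.12,57.6,60),(*v,.038,57.6,60)])
```

```text
17.1833 [0.5243 0.034  0.2021]
spike [0.59, -0.265] -> [ 0.5913 -0.2666] err 0.06 p 0.45 at [191. 318.] hsv [ 23. 203. 158.]
spike [0.543, -0.234] -> [ 0.546 -0.235] err 0.33 p 0.70 at [200. 306.] hsv [ 21. 210. 123.]
socket [0.524, 0.0346] -> [0.524  0.0341] err 0.07 p 0.55 at [183. 255.] hsv [ 23. 190. 235.]
socket [0.602, -0.001] -> [0.5942 0.0024] err 1.76 p 0.77 at [240. 267.] hsv [ 21. 194. 203.]
  shift 2 x [0.0, 0.0, 27.0] + [1.0, 1.0, 28.0]  open 60  -> (np.float64(0.5240350294744622), np.float64(0.03414910330533824), 0.12)
  shift 2 x [-0.0, -0.0, 27.0] + [-0.0, -0.0, 28.0]  open 60  -> (np.float64(0.5240350294744622), np.float64(0.03414910330533824), 0.038)
```

Emit:
play_rows(moves=[[0,0,0,0,0,30,60],[0,0,0,0,0,30,60],[0,0,0,0,0,30,60],[0,0,0,0,0,30,60],[0,0,0,0,0,27,60],[0,0,0,0,0,15,60],[0,0,0,0,0,0,60],[0,0,0,0,0,0,60]])

```text
time_s: 18.05
position: [0.5241, 0.0334, 0.0395]
tcp_rot: [-0.876, -3.016, 0.001]
wrist_force: [0.8, -0.0, 0.8]
grip_width: 0.0599
grasp_force: 0.0
```

Emit:
play_rows(moves=[[0,0,0,0,0,0,30],[0,0,0,0,0,0,30],[0,0,0,0,0,0,30],[0,0,0,0,0,0,30],[0,0,0,0,0,0,30],[0,0,0,0,0,-20,30],[0,0,0,0,0,-35,30],[0,0,0,0,0,-35,30],[0,0,0,0,0,-35,30],[0,0,0,0,0,-35,30]])

```text
time_s: 18.88
position: [0.5237, 0.0344, 0.2016]
tcp_rot: [-0.874, -3.017, -0.0]
wrist_force: [0.4, -0.3, -2.2]
grip_width: 0.0373
grasp_force: 15.0
```

Emit:
play_rows(moves=[[0,0,0,-20,-31,0,30],[0,0,0,-20,-31,0,30],[0,0,0,-20,-31,0,30],[0,0,0,-20,-31,0,30],[0,0,0,-20,-31,0,30],[0,0,0,-20,-31,0,30],[0,0,0,-20,-31,0,30],[0,0,0,-20,-31,0,30],[0,0,0,-20,-31,0,30],[0,0,0,-20,-31,0,30]])

```text
time_s: 19.72
position: [0.5272, -0.3362, 0.1998]
tcp_rot: [-0.874, -3.017, -0.001]
wrist_force: [0.3, 0.9, -1.3]
grip_width: 0.0374
grasp_force: 15.0
```

Emit:
play_rows(moves=[[0,0,0,-17,-26,0,30],[0,0,0,0,0,0,30],[0,0,0,0,0,0,30],[0,0,0,0,0,0,30]])

```text
time_s: 20.05
position: [0.5278, -0.365, 0.1994]
tcp_rot: [-0.874, -3.016, -0.002]
wrist_force: [0.9, 0.0, -0.8]
grip_width: 0.0374
grasp_force: 15.0
```

Emit:
play_rows(moves=[[0,0,0,0,0,35,30],[0,0,0,0,0,35,30],[0,0,0,0,0,30,30],[0,0,0,0,0,20,30],[0,0,0,0,0,10,30],[0,0,0,0,0,5,30],[0,0,0,0,0,0,30],[0,0,0,0,0,0,30],[0,0,0,0,0,0,30]])

```text
time_s: 20.8
position: [0.5291, -0.3661, 0.0667]
tcp_rot: [0.873, 3.015, -0.002]
wrist_force: [-0.3, -0.3, -0.8]
grip_width: 0.0372
grasp_force: 15.0
```

Emit:
play_rows(moves=[[0,0,0,0,0,0,54],[0,0,0,0,0,0,54],[0,0,0,0,0,0,54],[0,0,0,0,0,-30,54],[0,0,0,0,0,-35,54],[0,0,0,0,0,-35,54],[0,0,0,0,0,-35,54]])

```text
time_s: 21.38
position: [0.5278, -0.3657, 0.2017]
tcp_rot: [0.874, 3.017, 0.0]
wrist_force: [0.1, -0.2, 0.0]
grip_width: 0.0542
grasp_force: 0.0
```

Emit:
play_rows(moves=[[0,0,0,12,32,0,60],[0,0,0,12,32,0,60],[0,0,0,12,32,0,60],[0,0,0,12,32,0,60],[0,0,0,12,32,0,60],[0,0,0,12,32,0,60],[0,0,0,12,32,0,60],[0,0,0,12,32,0,60],[0,0,0,12,32,0,60],[0,0,0,12,32,0,60]])

```text
time_s: 22.22
position: [0.5978, -0.0295, 0.2005]
tcp_rot: [0.874, 3.017, 0.0]
wrist_force: [0.8, -0.7, -1.3]
grip_width: 0.06
grasp_force: 0.0
```

Emit:
play_rows(moves=[[0,0,0,13.5,27,0,60],[0,0,0,0,0,0,60],[0,0,0,0,0,0,60],[0,0,0,0,0,0,60]])

```text
time_s: 22.55
position: [0.6006, -0.0015, 0.2001]
tcp_rot: [0.873, 3.017, -0.001]
wrist_force: [-0.3, -0.1, -0.3]
grip_width: 0.0599
grasp_force: 0.0
```

Run:
```python
from look import *
from plan import plan
s=r.get_state();print(s['time_s'],s['position'])
look('socket',[[.5278,-.365]],cam='top')
v=look('socket',[[.602,-.001]])[0]
plan([(*v,.12,57.6,60),(*v,.04,57.6,60)])
```

```text
22.55 [ 0.6006 -0.0015  0.2001]
socket [0.5278, -0.365] -> [ 0.5292 -0.3676] err 0.19 p 0.69 at [205. 350.] hsv [ 21.5 206.  125. ]
socket [0.602, -0.001] -> [ 0.6011 -0.0005] err 0.04 p 0.59 at [186. 256.] hsv [ 23. 189. 236.]
  shift 2 x [0.0, 1.0, 27.0] + [0.5, -0.0, 26.0]  open 60  -> (np.float64(0.6011428398653866), np.float64(-0.0004827362284608786), 0.12)
  shift 2 x [0.0, -0.0, 27.0] + [0.0, -0.0, 26.0]  open 60  -> (np.float64(0.6011428398653866), np.float64(-0.0004827362284608786), 0.04)
```

Emit:
play_rows(moves=[[0,0,0,0,1,30,60],[0,0,0,0.5,0,30,60],[0,0,0,0,0,30,60],[0,0,0,0,0,30,60],[0,0,0,0,0,25,60],[0,0,0,0,0,15,60],[0,0,0,0,0,0,60],[0,0,0,0,0,0,60]])

```text
time_s: 23.42
position: [0.6005, -0.0007, 0.0395]
tcp_rot: [-0.875, -3.016, 0.001]
wrist_force: [0.8, 0.1, 0.2]
grip_width: 0.0601
grasp_force: 0.0
```

Emit:
play_rows(moves=[[0,0,0,0,0,0,30],[0,0,0,0,0,0,30],[0,0,0,0,0,0,30],[0,0,0,0,0,0,30],[0,0,0,0,0,0,30],[0,0,0,0,0,-20,30],[0,0,0,0,0,-35,30],[0,0,0,0,0,-35,30],[0,0,0,0,0,-35,30],[0,0,0,0,0,-35,30]])

```text
time_s: 24.25
position: [0.6003, 0.0002, 0.2015]
tcp_rot: [-0.874, -3.017, -0.0]
wrist_force: [0.5, -0.2, -1.4]
grip_width: 0.0368
grasp_force: 15.0
```

Emit:
play_rows(moves=[[0,0,0,-8,-35,0,30],[0,0,0,-8,-35,0,30],[0,0,0,-8,-35,0,30],[0,0,0,-8,-35,0,30],[0,0,0,-8,-35,0,30],[0,0,0,-8,-35,0,30],[0,0,0,-8,-35,0,30],[0,0,0,-8,-35,0,30],[0,0,0,-8,-35,0,30],[0,0,0,-6.5,-31,0,30]])

```text
time_s: 25.08
position: [0.4812, -0.3362, 0.1999]
tcp_rot: [0.875, 3.017, -0.0]
wrist_force: [1.0, 0.6, -0.2]
grip_width: 0.0365
grasp_force: 15.0
```

Emit:
play_rows(moves=[[0,0,0,0,0,0,30],[0,0,0,0,0,0,30],[0,0,0,0,0,0,30]])

```text
time_s: 25.33
position: [0.4821, -0.3338, 0.1997]
tcp_rot: [-0.874, -3.017, -0.002]
wrist_force: [0.1, 0.5, -0.8]
grip_width: 0.0366
grasp_force: 15.0
```

Emit:
play_rows(moves=[[0,0,0,0,0,35,30],[0,0,0,0,0,35,30],[0,0,0,0,0,30,30],[0,0,0,0,0,20,30],[0,0,0,0,0,10,30],[0,0,0,0,0,5,30],[0,0,0,0,0,0,30],[0,0,0,0,0,0,30],[0,0,0,0,0,0,30]])

```text
time_s: 26.08
position: [0.4833, -0.3348, 0.0665]
tcp_rot: [0.872, 3.015, -0.002]
wrist_force: [-0.8, 0.3, -0.1]
grip_width: 0.0368
grasp_force: 15.0
```

Emit:
play_rows(moves=[[0,0,0,0,0,0,54],[0,0,0,0,0,0,54],[0,0,0,0,0,0,54],[0,0,0,0,0,-30,54],[0,0,0,0,0,-35,54],[0,0,0,0,0,-35,54],[0,0,0,0,0,-35,54]])

```text
time_s: 26.67
position: [0.4819, -0.3343, 0.2017]
tcp_rot: [0.874, 3.017, 0.0]
wrist_force: [1.1, -0.8, 0.1]
grip_width: 0.0542
grasp_force: 0.0
```

Emit:
play_rows(moves=[[0,0,0,32,14,0,0],[0,0,0,32,14,0,0],[0,0,0,32,14,0,0],[0,0,0,32,13,0,0],[0,0,0,0,0,0,0],[0,0,0,0,0,0,0],[0,0,0,0,0,0,0]])

```text
time_s: 27.25
position: [0.4042, -0.22, 0.2006]
tcp_rot: [0.873, 3.015, -0.001]
wrist_force: [-0.5, 0.1, 0.1]
grip_width: 0.0104
grasp_force: 0.0
```

Run:
```python
from look import *
s=r.get_state();print(s['time_s'],s['position'],s['grip_width'])
im=r.snapshot('wrist');cv2.imwrite('pics/w3.png',im)
for d in r.spot_point('wrist','cab_drawer0_handle')[:2]:print(np.round(d['at']),onz('wrist',d['at'],.062))
```

```text
27.25 [ 0.4042 -0.22    0.2006] 0.01038475194996299
[228. 260.] [ 0.4401 -0.236   0.062 ]
```

View pics/w3.png

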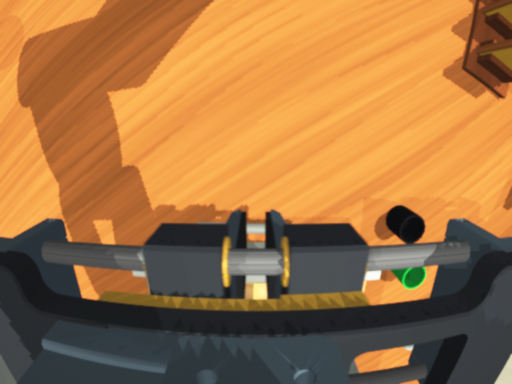

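Run:
```python
from look import *
look('socket',[[.529,-.367],[.483,-.335]],cam='top');look('spike',[[.590,-.265],[.544,-.234]],cam='top')
look('socket',[[.529,-.367],[.483,-.335]],cam='side')
```

```text
socket [0.529, -0.367] -> [ 0.528  -0.3705] err 0.16 p 0.66 at [207. 352.] hsv [ 21. 201. 129.]
socket [0.483, -0.335] -> [ 0.528  -0.3705] err 0.16 p 0.66 at [207. 352.] hsv [ 21. 201. 129.]
spike [0.59, -0.265] -> [ 0.5914 -0.2664] err 0.11 p 0.47 at [189. 317.] hsv [ 23. 204. 159.]
spike [0.544, -0.234] -> [ 0.5474 -0.2362] err 0.07 p 0.56 at [204. 310.] hsv [ 23. 202. 156.]
socket [0.529, -0.367] -> [ 0.5412 -0.3906] err 1.05 p 0.58 at [139. 300.] hsv [ 19. 173. 116.]
socket [0.483, -0.335] -> [ 0.5412 -0.3906] err 1.05 p 0.58 at [139. 300.] hsv [ 19. 173. 116.]
```

Emit:
play_rows(moves=[[0,0,0,0,0,30,0],[0,0,0,0,0,30,0],[0,0,0,0,0,30,0],[0,0,0,0,0,25,0],[0,0,0,0,0,11,0],[0,0,0,0,0,0,0],[0,0,0,0,0,0,0]])

```text
time_s: 28.23
position: [0.4034, -0.2195, 0.0736]
tcp_rot: [-0.874, -3.016, -0.001]
wrist_force: [-0.8, -0.4, 1.5]
grip_width: 0.0006
grasp_force: 0.0
```

Emit:
play_rows(moves=[[0,0,0,-5,0,0,0],[0,0,0,-5,0,0,0],[0,0,0,-5,0,0,0],[0,0,0,-5,0,0,0],[0,0,0,-5,0,0,0],[0,0,0,-6,0,0,0],[0,0,0,-7,0,0,0],[0,0,0,-8,0,0,0],[0,0,0,-8,0,0,0],[0,0,0,-8,0,0,0]])

```text
time_s: 29.07
position: [0.4565, -0.2532, 0.0738]
tcp_rot: [-0.874, -3.018, 0.0]
wrist_force: [-1.5, -1.3, 0.9]
grip_width: 0.0
grasp_force: 0.7
```

Emit:
play_rows(moves=[[0,0,0,-8,0,0,0],[0,0,0,-8,0,0,0],[0,0,0,-8,0,0,0],[0,0,0,-8,0,0,0],[0,0,0,-8,0,0,0],[0,0,0,-8,0,0,0],[0,0,0,-8,0,0,0],[0,0,0,-8,0,0,0],[0,0,0,-6,0,0,0],[0,0,0,-4,0,0,0]])

```text
time_s: 29.9
position: [0.5195, -0.2927, 0.0739]
tcp_rot: [0.874, 3.017, 0.0]
wrist_force: [-1.7, -0.3, -0.1]
grip_width: 0.0005
grasp_force: 0.5
```

Emit:
play_rows(moves=[[0,0,0,-3,0,0,0],[0,0,0,-3,0,0,0],[0,0,0,-3,0,0,0]])

```text
time_s: 30.15
position: [0.526, -0.297, 0.0739]
tcp_rot: [-0.874, -3.017, -0.0]
wrist_force: [-1.7, 0.7, 0.4]
grip_width: 0.0006
grasp_force: 0.6
```

```bash
cat > cabf.py <<'E'
from fit import *
def fcab():
    I=r.snapshot('side');k=r.trace('side','cab')[0]['mask'];P=r.camera_params('side');k=cv2.resize(k.astype(np.uint8),None,fx=S,fy=S,interpolation=cv2.INTER_NEAREST)
    for d in r.spot_point('side','cab_drawer0_handle')[:2]:
        X=onz('side',d['at'],.062);q=X[:2]-[.685,-.401];print('handle',X,d['p'],'x_cab',q@[.844,-.536])
E
python3 - <<'E'
from cabf import *
fcab();cv2.imwrite('pics/s4.png',cv2.resize(r.snapshot('side')[60:260,180:400],None,fx=2.7,fy=2.7))
E
```

```text
handle [ 0.54416284 -0.3124431   0.062     ] 0.63 x_cab -0.16633305587946587
```

View pics/s4.png

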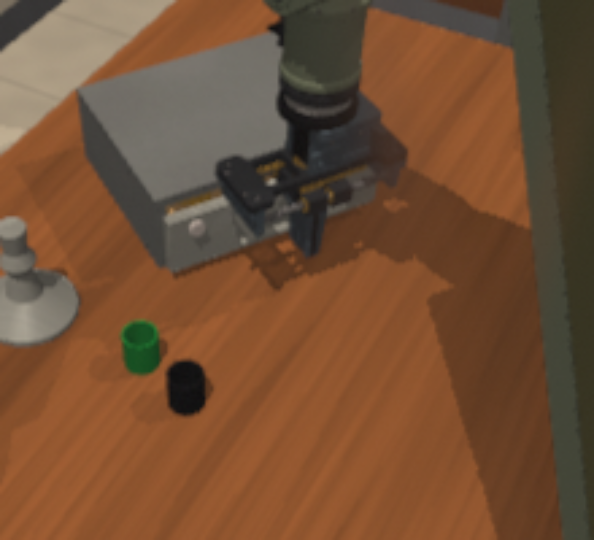

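The drawer is nearly shut: its front at (215, 240) still stands slightly out of the cabinet. I'll push gently until the force rises.

Emit:
play_rows(moves=[[0,0,0,-3,0,0,0],[0,0,0,-2,0,0,0],[0,0,0,0,0,0,0]])

```text
time_s: 30.6
position: [0.5307, -0.2999, 0.074]
tcp_rot: [0.874, 3.017, -0.0]
wrist_force: [0.4, 0.5, -0.1]
grip_width: 0.0
grasp_force: 0.1
```

Emit:
play_rows(moves=[[0,0,0,-2,0,0,0],[0,0,0,-2,0,0,0],[0,0,0,0,0,0,0]])

```text
time_s: 30.85
position: [0.5341, -0.3021, 0.074]
tcp_rot: [0.874, 3.017, -0.0]
wrist_force: [-0.1, 0.2, -0.9]
grip_width: 0.0004
grasp_force: 0.1
```

Emit:
play_rows(moves=[[0,0,0,-2,0,0,0],[0,0,0,-2,0,0,0],[0,0,0,0,0,0,0]])

```text
time_s: 31.1
position: [0.5363, -0.3035, 0.0738]
tcp_rot: [-0.873, -3.015, -0.001]
wrist_force: [-3.7, 1.1, 2.1]
grip_width: 0.0008
grasp_force: 2.0
```

Emit:
play_rows(moves=[[0,0,0,-1.5,0,0,0],[0,0,0,0,0,0,0],[0,0,0,0,0,0,0]])

```text
time_s: 31.35
position: [0.5363, -0.3035, 0.0738]
tcp_rot: [-0.873, -3.013, -0.002]
wrist_force: [-6.2, 3.8, 4.2]
grip_width: 0.0003
grasp_force: 3.5
```

Emit:
play_rows(moves=[[0,0,0,-1.5,0,0,0],[0,0,0,0,0,0,0],[0,0,0,0,0,0,0]])

```text
time_s: 31.6
position: [0.5365, -0.3036, 0.0738]
tcp_rot: [-0.872, -3.01, -0.004]
wrist_force: [-7.7, 5.6, 7.0]
grip_width: 0.0005
grasp_force: 5.1
```

Emit:
play_rows(moves=[[0,0,0,15,0,0,0],[0,0,0,28,0,0,0],[0,0,0,0,0,-32,0],[0,0,0,0,0,-32,20],[0,0,0,0,0,-32,30],[0,0,0,0,0,-32,40],[0,0,0,0,0,-32,40],[0,0,0,0,0,-32,40],[0,0,0,0,0,-32,40],[0,0,0,0,0,0,40]])

```text
time_s: 32.43
position: [0.5062, -0.2844, 0.3054]
tcp_rot: [0.87, 3.003, -0.006]
wrist_force: [0.1, 0.2, 0.8]
grip_width: 0.0395
grasp_force: 0.0
```

Run:
```python
from plan import *
from cabf import fcab
s=r.get_state();print(s['position'],s['qpos'])
fcab()
plan([(.387,.21,.30,128.6,40)])
```

```text
[ 0.50621118 -0.28437569  0.30541014] [-5.31669901e-01  2.87882529e-01  1.44389179e+00  4.79922094e-05
  1.39401033e+00 -1.53865283e+00]
handle [ 0.56606749 -0.32229151  0.062     ] 0.6 x_cab -0.1425667903790773
  turn 12 x [-0.0, 0.0, -0.103]
  shift 14 x [-14.0, 31.0, -0.0] + [-20.0, 24.0, -2.5]  open 40  -> (0.387, 0.21, 0.3)
```

Emit:
play_rows(moves=[[0,0,-0.103,0,0,0,40],[0,0,-0.103,0,0,0,40],[0,0,-0.103,0,0,0,40],[0,0,-0.103,0,0,0,40],[0,0,-0.103,0,0,0,40],[0,0,-0.103,0,0,0,40],[0,0,-0.103,0,0,0,40],[0,0,-0.103,0,0,0,40],[0,0,-0.103,0,0,0,40],[0,0,-0.103,0,0,0,40]])

```text
time_s: 33.42
position: [0.5039, -0.2802, 0.2955]
tcp_rot: [0.719, -3.053, 0.0]
wrist_force: [2.2, -0.5, -0.4]
grip_width: 0.04
grasp_force: 0.0
```

Emit:
play_rows(moves=[[0,0,-0.103,0,0,0,40],[0,0,-0.103,0,0,0,40],[0,0,0,-14,31,0,40],[0,0,0,-14,31,0,40],[0,0,0,-14,31,0,40],[0,0,0,-14,31,0,40],[0,0,0,-14,31,0,40],[0,0,0,-14,31,0,40],[0,0,0,-14,31,0,40],[0,0,0,-14,31,0,40]])

```text
time_s: 34.25
position: [0.4785, 0.0344, 0.2789]
tcp_rot: [0.9, -2.965, 0.071]
wrist_force: [0.6, 0.7, 0.3]
grip_width: 0.0397
grasp_force: 0.0
```

Emit:
play_rows(moves=[[0,0,0,-14,31,0,40],[0,0,0,-14,31,0,40],[0,0,0,-14,31,0,40],[0,0,0,-14,31,0,40],[0,0,0,-14,31,0,40],[0,0,0,-14,31,0,40],[0,0,0,-20,24,-2.5,40],[0,0,0,0,0,0,40],[0,0,0,0,0,0,40],[0,0,0,0,0,0,40]])

```text
time_s: 35.08
position: [0.4488, 0.2645, 0.2696]
tcp_rot: [0.901, -2.965, 0.074]
wrist_force: [0.0, 0.3, 1.1]
grip_width: 0.0403
grasp_force: 0.0
```

```bash
cat > tab.py <<'E'
from look import *
def fitp(pieces,k,cam,x0,z=0):
    P=r.camera_params(cam);K=cv2.resize(k.astype(np.uint8),None,fx=S,fy=S,interpolation=cv2.INTER_NEAREST)
    f=lambda v:np.count_nonzero(sil(cam,P,None,v[0],v[1],v[2],0,pieces)!=K)/K.sum()
    o=minimize(f,x0,method='Nelder-Mead',options=dict(initial_simplex=np.array([x0]+[np.array(x0)+np.eye(3)[i]*(.01 if i<2 else .06) for i in range(3)]),xatol=1e-4,fatol=1e-4));return o.x,o.fun
TAB=[box(-.035,.035,-.005,.005,.03,.152)]
E
python3 - <<'E'
from tab import *
s=r.get_state();print(s['time_s'],s['position'],s['tcp_rot'],s['qpos'])
I=r.snapshot('wrist');cv2.imwrite('pics/w5.png',I)
P=r.camera_params('wrist');a=.673;ey=np.array([-np.sin(a),np.cos(a)])
for d in r.trace('wrist','tablet1'):
    if d['p']<.3: continue
    g=onz('wrist',d['at'],.10)[:2]; print('mask',np.round(d['at']),round(d['p'],2),d['mask'].sum(),g,fitp(TAB,d['mask'],'wrist',[*g,a]))
for d in r.trace('wrist','rail'):
    if d['p']>.4: print('rail',d['p'],fit('rail',[('wrist',d['mask'])],[.558,.272,.588]))
E
```

```text
35.0833 [0.4488 0.2645 0.2696] [ 0.9005 -2.9647  0.0741] [ 0.5322  0.2422  1.5978 -0.0374  1.354  -1.6194]
mask [116. 251.] 0.91 1118 [0.3863 0.2092] (array([0.3866, 0.2093, 0.6563]), np.float64(0.07334525939177101))
mask [115. 316.] 0.84 1920 [0.3444 0.2662] (array([0.345 , 0.2664, 0.6629]), np.float64(0.0349609375))
mask [128. 181.] 0.79 2393 [0.4379 0.1517] (array([0.4332, 0.1564, 0.6662]), np.float64(0.04165796071876306))
```

View pics/w5.png

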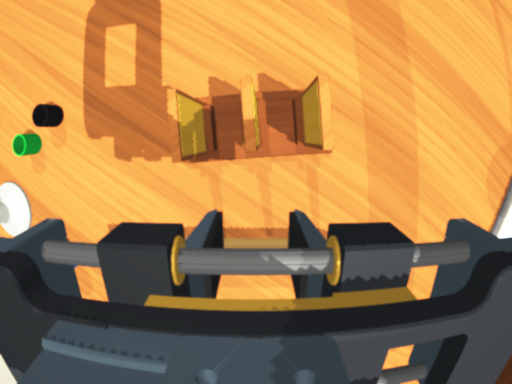

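The wrist picture shows the three tablets in the rack at about (125, 190), (115, 250) and (115, 320). The arm did not end where I commanded, so I correct from the measured pose.

Run:
```python
from plan import *
s=r.get_state();print(s['position'],s['tcp_rot'],s['joint_velocities'])
plan([(.4332,.1564,.30,128.3,40)],step=25,ang=.06)
```

```text
[0.44924016 0.26394337 0.27069379] [ 0.89827426 -2.96748991  0.07269801] [-0.00290322 -0.00537971 -0.00628067  0.00319956  0.00144543  0.00058054]
  turn 2 x [-0.016, -0.027, -0.04]
  shift 4 x [16.0, -15.0, -6.0] + [15.0, -14.5, -5.5]  open 40  -> (0.4332, 0.1564, 0.3)
```

Emit:
play_rows(moves=[[-0.016,-0.027,-0.04,0,0,0,40],[-0.016,-0.027,-0.04,0,0,0,40],[0,0,0,0,0,0,40],[0,0,0,16,-15,-6,40],[0,0,0,16,-15,-6,40],[0,0,0,16,-15,-6,40],[0,0,0,16,-15,-6,40],[0,0,0,15,-14.5,-5.5,40],[0,0,0,0,0,0,40],[0,0,0,0,0,0,40]])

```text
time_s: 36.07
position: [0.4337, 0.1568, 0.3009]
tcp_rot: [-1.026, 2.967, 0.002]
wrist_force: [-0.0, -0.5, -0.5]
grip_width: 0.04
grasp_force: 0.0
```

Run:
```python
from plan import *
s=r.get_state();print(s['position'],s['tcp_rot'],s['joint_velocities'])
A=R_(s['tcp_rot']);print(A)
plan([(.4332,.1564,.20,128.3,40),(.4332,.1564,.133,128.3,40)],step=25,ang=.06)
```

```text
[0.43371887 0.15680124 0.30091969] [-1.02593335e+00  2.96677775e+00  2.40620696e-03] [ 0.02763764  0.02105645 -0.00317884  0.0077452  -0.00891866 -0.00172692]
[[-7.86377388e-01 -6.17743769e-01  1.79959397e-03]
 [-6.17740038e-01  7.86379176e-01  2.24441061e-03]
 [-2.80163389e-03  6.53272502e-04 -9.99995862e-01]]
  turn 1 x [0.001, 0.003, -0.003]
  shift 4 x [0.0, 0.0, 20.0] + [0.5, 0.0, 21.0]  open 40  -> (0.4332, 0.1564, 0.2)
  shift 2 x [0.0, 0.0, 22.0] + [0.0, 0.0, 23.0]  open 40  -> (0.4332, 0.1564, 0.133)
```

Emit:
play_rows(moves=[[0,0,0,0,0,28,40],[0,0,0,0,0,28,40],[0,0,0,0,0,28,40],[0,0,0,0,0,28,40],[0,0,0,0,0,26,40],[0,0,0,0,0,18,40],[0,0,0,0,0,12,40],[0,0,0,0,0,0,40],[0,0,0,0,0,0,40]])

```text
time_s: 36.82
position: [0.4335, 0.1585, 0.1318]
tcp_rot: [1.032, -2.967, -0.002]
wrist_force: [0.8, -0.4, 0.0]
grip_width: 0.0399
grasp_force: 0.0
```

Emit:
play_rows(moves=[[0,0,0,0,0,0,5],[0,0,0,0,0,0,5],[0,0,0,0,0,0,5],[0,0,0,0,0,0,5],[0,0,0,0,0,0,5],[0,0,0,0,0,0,5]], squeeze=30)

```text
time_s: 37.32
position: [0.4339, 0.1581, 0.1329]
tcp_rot: [-1.031, 2.965, 0.002]
wrist_force: [0.1, 0.4, 3.0]
grip_width: 0.0102
grasp_force: 30.0
```

Emit:
play_rows(moves=[[0,0,0,0,0,-10,5],[0,0,0,0,0,-20,5],[0,0,0,0,0,-25,5],[0,0,0,0,0,-25,5],[0,0,0,0,0,-25,5],[0,0,0,0,0,-25,5],[0,0,0,0,0,-20,5],[0,0,0,0,0,0,5],[0,0,0,0,0,0,5]])

```text
time_s: 38.07
position: [0.4336, 0.1576, 0.2823]
tcp_rot: [-1.031, 2.965, 0.002]
wrist_force: [-0.3, 0.2, -2.6]
grip_width: 0.0098
grasp_force: 30.0
```

```bash
cat > rail.py <<'E'
from plan import *
RC=np.array([.5586,.2712]);RY=.59
def ex(): return np.array([np.cos(RY),np.sin(RY),0])
def ey(): return np.array([-np.sin(RY),np.cos(RY),0])
Z=np.array([0,0,1.])
def place(yr,th=.28,gap=.003,bz=.002,L=.121):
    z=-np.sin(th)*ex()-np.cos(th)*Z; y=np.cos(th)*ex()-np.sin(th)*Z; A=np.c_[np.cross(y,z),y,z]
    B=np.r_[RC,0]+ex()*-(.010+.075*np.tan(th)+gap)+ey()*yr+Z*bz
    return B-L*z-.005*y, A
E
python3 - <<'E'
from rail import *
p,A=place(-.105); print(p)
pre=p+Z*.12-ex()*.02
plan([(*pre,np.degrees(RY),5,25),(*pre,A,5),(*p,A,5,20)],ang=.085)
print(r.get_state()['qpos'])
E
```

```text
[0.61208809 0.18065044 0.11966949]
  turn 20 x [0.0, 0.0, 0.083]
  shift 6 x [-11.0, 20.0, 6.0] + [-13.0, 22.0, 7.0]  open 5  -> (np.float64(0.5954692738846703), np.float64(0.16952321946379403), np.float64(0.23966948627842383))
  turn 4 x [0.071, -0.001, -0.002]
  shift 0 x [0.0, 0.0, 0.0] + [0.0, -0.0, -0.0]  open 5  -> (np.float64(0.5954692738846703), np.float64(0.16952321946379403), np.float64(0.23966948627842383))
  shift 6 x [0.0, 7.0, 16.0] + [0.5, 10.5, 13.5]  open 5  -> (np.float64(0.6120880874666735), np.float64(0.1806504399220497), np.float64(0.11966948627842385))
[ 3.22853762e-01  1.10638920e-01  1.73014896e+00  1.47019146e-03
  1.29868846e+00 -1.91766132e+00]
```

Emit:
play_rows(moves=[[0,0,0.083,0,0,0,5],[0,0,0.083,0,0,0,5],[0,0,0.083,0,0,0,5],[0,0,0.083,0,0,0,5],[0,0,0.083,0,0,0,5],[0,0,0.083,0,0,0,5],[0,0,0.083,0,0,0,5],[0,0,0.083,0,0,0,5],[0,0,0.083,0,0,0,5],[0,0,0.083,0,0,0,5]])

```text
time_s: 38.9
position: [0.4324, 0.1573, 0.2797]
tcp_rot: [-0.258, -3.127, 0.0]
wrist_force: [0.4, 0.6, -0.5]
grip_width: 0.0098
grasp_force: 30.0
```

Emit:
play_rows(moves=[[0,0,0.083,0,0,0,5],[0,0,0.083,0,0,0,5],[0,0,0.083,0,0,0,5],[0,0,0.083,0,0,0,5],[0,0,0.083,0,0,0,5],[0,0,0.083,0,0,0,5],[0,0,0.083,0,0,0,5],[0,0,0.083,0,0,0,5],[0,0,0.083,0,0,0,5],[0,0,0.083,0,0,0,5]])

```text
time_s: 39.73
position: [0.4324, 0.1572, 0.2797]
tcp_rot: [-1.497, -2.758, 0.003]
wrist_force: [0.5, -0.7, -2.0]
grip_width: 0.0098
grasp_force: 30.0
```

Emit:
play_rows(moves=[[0,0,0,-11,20,6,5],[0,0,0,-11,20,6,5],[0,0,0,-11,20,6,5],[0,0,0,-11,20,6,5],[0,0,0,-11,20,6,5],[0,0,0,-11,20,6,5],[0,0,0,-13,22,7,5],[0,0,0,0,0,0,5],[0,0,0,0,0,0,5]])

```text
time_s: 40.48
position: [0.595, 0.1691, 0.2355]
tcp_rot: [-1.491, -2.759, 0.005]
wrist_force: [-0.0, -0.6, -2.3]
grip_width: 0.0098
grasp_force: 30.0
```

Emit:
play_rows(moves=[[0.071,0,0,0,0,0,5],[0.071,0,0,0,0,0,5],[0.071,0,0,0,0,0,5],[0.071,0,0,0,0,0,5],[0,0,0,0,0,0,5],[0,0,0,0,0,0,5],[0,0,0,0,0,0,5]])

```text
time_s: 41.07
position: [0.5948, 0.1694, 0.2392]
tcp_rot: [-1.418, -2.625, 0.372]
wrist_force: [0.1, 0.1, -1.5]
grip_width: 0.01
grasp_force: 30.0
```

Run:
```python
from rail import *
from fit import fit
p,A=place(-.105); s=r.get_state();print(s['position'],p+Z*.12-ex()*.02,s['tcp_rot'],R.from_matrix(A).as_rotvec())
cv2.imwrite('pics/w6.png',r.snapshot('wrist'));r.snapshot('top')
for c in('wrist','top'):
    for d in r.trace(c,'rail'):
        if d['p']>.4: print(c,d['p'],d['at'],fit('rail',[(c,d['mask'])],[.558,.272,.588]))
plan([(*p,A,5,20)],ang=.085)
```

```text
[0.5947977  0.1693889  0.23922494] [0.59546927 0.16952322 0.23966949] [-1.41755815 -2.62505874  0.37195164] [-1.40683811 -2.63502324  0.37133247]
wrist 0.65 [122.3, 325.5] (array([0.54871541, 0.29915774, 0.57631754]), np.float64(0.18025325467860048))
top 0.62 [174.1, 183.7] (array([0.55682593, 0.27774159, 0.58554358]), np.float64(4.692021276595745))
  turn 1 x [-0.001, -0.004, -0.01]
  shift 6 x [0.0, 8.0, 16.0] + [0.0, 5.0, 14.0]  open 5  -> (np.float64(0.6120880874666735), np.float64(0.1806504399220497), np.float64(0.11966948627842385))
```

View pics/w6.png

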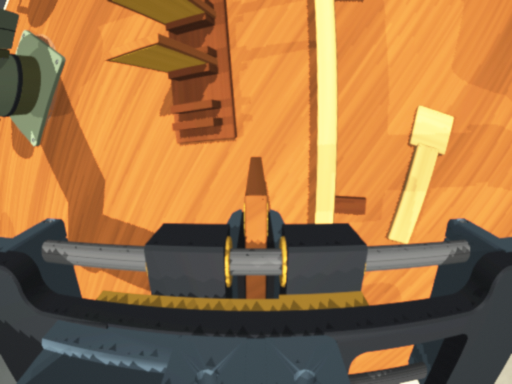

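Run:
```python
from rail import *
im=cv2.imread('pics/w6.png').astype(int)
for row in(30,80,120,160,200,215): print(row,[tuple(im[row,c]) for c in range(310,340,4)])
for q in((10,316),(10,335),(100,316.5),(100,336),(200,315.5),(200,334.5),(222,316),(222,334)):
    X=onz('wrist',q,.075)[:2]-RC; print(q,X@ex()[:2],X@ey()[:2])
```

```text
30 [(np.int64(45), np.int64(92), np.int64(162)), (np.int64(46), np.int64(96), np.int64(166)), (np.int64(168), np.int64(250), np.int64(255)), (np.int64(169), np.int64(250), np.int64(255)), (np.int64(175), np.int64(252), np.int64(255)), (np.int64(175), np.int64(252), np.int64(255)), (np.int64(133), np.int64(231), np.int64(252)), (np.int64(66), np.int64(142), np.int64(232))]
80 [(np.int64(45), np.int64(95), np.int64(166)), (np.int64(44), np.int64(89), np.int64(157)), (np.int64(147), np.int64(241), np.int64(254)), (np.int64(167), np.int64(250), np.int64(255)), (np.int64(173), np.int64(251), np.int64(255)), (np.int64(176), np.int64(252), np.int64(255)), (np.int64(160), np.int64(247), np.int64(255)), (np.int64(69), np.int64(145), np.int64(230))]
120 [(np.int64(52), np.int64(110), np.int64(192)), (np.int64(48), np.int64(98), np.int64(174)), (np.int64(141), np.int64(236), np.int64(253)), (np.int64(167), np.int64(250), np.int64(255)), (np.int64(172), np.int64(251), np.int64(255)), (np.int64(170), np.int64(251), np.int64(255)), (np.int64(160), np.int64(247), np.int64(255)), (np.int64(73), np.i
[... 888 characters left out ...]
62), np.int64(248), np.int64(255)), (np.int64(163), np.int64(248), np.int64(255)), (np.int64(161), np.int64(248), np.int64(255)), (np.int64(168), np.int64(250), np.int64(255)), (np.int64(72), np.int64(148), np.int64(227)), (np.int64(69), np.int64(148), np.int64(236))]
(10, 316) -0.006788853938444081 0.08500065477817592
(10, 335) 0.012957302070058324 0.08469535370889225
(100, 316.5) -0.008480805682330101 -0.012948055443774907
(100, 336) 0.011366399399917699 -0.012527517073656977
(200, 315.5) -0.007357811014734931 -0.11744452552084246
(200, 334.5) 0.012903574407770952 -0.11615817683641413
(222, 316) -0.005640558374254007 -0.14204173281500226
(222, 334) 0.013946333343418485 -0.14059527736217375
```

Emit:
play_rows(moves=[[0,0,-0.01,0,8,16,5],[0,0,0,0,8,16,5],[0,0,0,0,8,16,5],[0,0,0,0,8,16,5],[0,0,0,0,8,16,5],[0,0,0,0,8,16,5],[0,0,0,0,7,13,5],[0,0,0,0,0,0,5],[0,0,0,0,0,0,5],[0,0,0,0,0,0,5]])

```text
time_s: 42.1
position: [0.6143, 0.1823, 0.1203]
tcp_rot: [-1.405, -2.632, 0.37]
wrist_force: [0.5, 0.8, -2.4]
grip_width: 0.0097
grasp_force: 30.0
```

```bash
sed -i 's/^RC=.*/RC=np.array([.5605,.2725]);RY=.59/' rail.py
python3 - <<'E'
from rail import *
p,A=place(-.105); s=r.get_state();print(s['position'],p,s['tcp_rot'],R.from_matrix(A).as_rotvec(),s['wrist_force'])
d=s['position']-p;print('err railx %.4f raily %.4f z %.4f'%(d@ex(),d@ey(),d[2]))
E
```

```text
[0.61432188 0.1822724  0.12030498] [0.61398809 0.18195044 0.11966949] [-1.40481907 -2.63196958  0.37026676] [-1.40683811 -2.63502324  0.37133247] [ 0.52718971  0.77604654 -2.37205575]
err railx 0.0005 raily 0.0001 z 0.0006
```

Emit:
play_rows(moves=[[0,0,0,0,0.5,1.5,5],[0,0,0,0,0,0,5],[0,0,0,0,0,0,5]])

```text
time_s: 42.35
position: [0.6142, 0.1823, 0.1184]
tcp_rot: [-1.405, -2.632, 0.371]
wrist_force: [-0.7, -0.7, -1.9]
grip_width: 0.0101
grasp_force: 30.0
```

Emit:
play_rows(moves=[[0,0,0,0,0,0,12],[0,0,0,0,0,0,15],[0,0,0,0,0,0,20],[0,0,0,0,0,0,26],[0,0,0,0,0,0,34],[0,0,0,0,0,0,34],[0,0,0,0,0,-15,34],[0,0,0,0,0,-25,34],[0,0,0,0,0,-30,34],[0,0,0,0,0,-30,34]])

```text
time_s: 43.18
position: [0.6373, 0.1975, 0.2147]
tcp_rot: [-1.404, -2.63, 0.373]
wrist_force: [0.7, 0.0, -0.1]
grip_width: 0.0342
grasp_force: 0.0
```

Emit:
play_rows(moves=[[0,0,0,0,0,-30,40],[-0.071,0,0,0,0,0,40],[-0.071,0,0,0,0,0,40],[-0.071,0,0,0,0,0,40],[-0.071,0,0,0,0,0,40],[0,0,0,0,0,0,40],[0,0,0,0,0,0,40],[0,0,0,0,0,0,40]])

```text
time_s: 43.85
position: [0.6449, 0.2023, 0.2429]
tcp_rot: [-1.478, -2.769, -0.004]
wrist_force: [-0.8, 0.7, 0.1]
grip_width: 0.04
grasp_force: 0.0
```

```bash
cat > tcheck.py <<'E'
from rail import *
from fit import *
def tfit(yr,cam='side',th0=.28,mask=None):
    "tilt & y along rail of leaning tablet: pivot x=-(.010+.075tan)"
    P=r.camera_params(cam);K=cv2.resize(mask.astype(np.uint8),None,fx=S,fy=S,interpolation=cv2.INTER_NEAREST)
    def f(v):
        th,y0,px=v; z=np.sin(th)*ex()+np.cos(th)*Z; n=np.cos(th)*ex()-np.sin(th)*Z
        B=np.r_[RC,0]+ex()*px+ey()*y0
        X=np.array([B+z*a-n*b+ey()*c for a in(0,.14) for b in(0,.01) for c in(-.035,.035)])
        return np.count_nonzero(sil(cam,P,None,0,0,0,0,[X])!=K)/K.sum()
    x0=np.array([th0,yr,-.032]);o=minimize(f,x0,method='Nelder-Mead',options=dict(initial_simplex=np.array([x0]+[x0+np.eye(3)[i]*(.05,.01,.01)[i] for i in range(3)]),xatol=1e-4,fatol=1e-4));return o.x,o.fun
E
python3 - <<'E'
from tcheck import *
s=r.get_state();print(s['time_s'],s['position'],s['tcp_rot'])
I=r.snapshot('side');cv2.imwrite('pics/s7.png',cv2.resize(I[180:384,80:380],None,fx=2.6,fy=2.6))
for d in r.trace('side','tablet1'): 
    if d['p']>.3: print(np.round(d['at']),round(d['p'],2),d['mask'].sum(),tfit(-.105,mask=d['mask']))
plan([(s['position'][0],s['position'][1],.30,np.degrees(RY),40)])
plan([(.3866,.2093,.30,128.3,40)],step=25,ang=.085)
E
```

```text
43.85 [0.64486664 0.20226671 0.24286918] [-1.47843969 -2.7685581  -0.00378879]
[318. 239.] 0.71 958 (array([-1.28009047, -1.92683719,  1.12710251]), np.float64(1.0))
[357. 240.] 0.6 973 (array([-1.28009047, -1.92683719,  1.12710251]), np.float64(1.0))
[261. 162.] 0.59 1275 (array([ 0.2938969 , -0.10417162, -0.03349586]), np.float64(0.03985294117647059))
  turn 1 x [0.001, -0.004, 0.0]
  shift 1 x [-0.0, -0.0, -29.0] + [-0.0, -0.5, -28.5]  open 40  -> (np.float64(0.6448666412597419), np.float64(0.20226670657449017), 0.3)
  turn 20 x [0.0, -0.0, -0.082]
  shift 10 x [18.0, 15.0, -5.0] + [20.0, 14.0, -7.0]  open 40  -> (0.3866, 0.2093, 0.3)
```

View pics/s7.png

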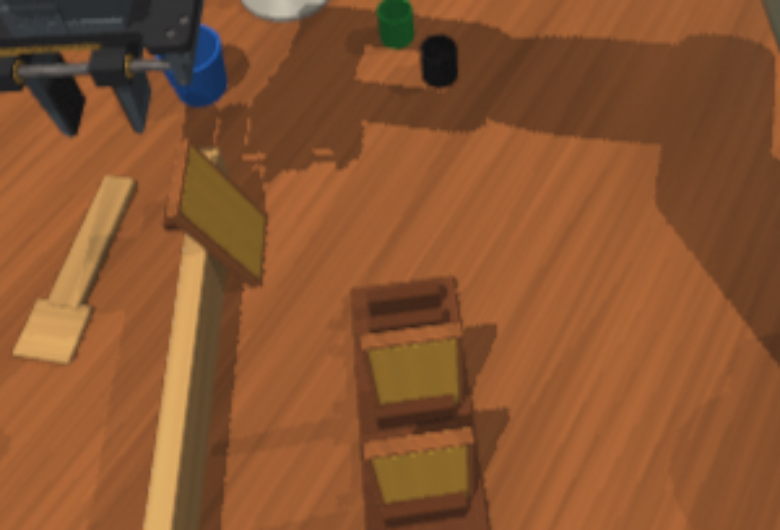

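The picture shows the first tablet leaning on the rail at (210, 220), with a fitted tilt of about 17°. The next is the middle one in the rack at (410, 365).

Emit:
play_rows(moves=[[0,0,0,0,0,-29,40],[0,0,0,0,0,-28,40],[0,0,-0.082,0,0,0,40],[0,0,-0.082,0,0,0,40],[0,0,-0.082,0,0,0,40],[0,0,-0.082,0,0,0,40],[0,0,-0.082,0,0,0,40],[0,0,-0.082,0,0,0,40],[0,0,-0.082,0,0,0,40],[0,0,-0.082,0,0,0,40]])

```text
time_s: 44.78
position: [0.6452, 0.2024, 0.299]
tcp_rot: [-0.501, -3.099, -0.005]
wrist_force: [-0.3, 0.1, 0.3]
grip_width: 0.0402
grasp_force: 0.0
```

Emit:
play_rows(moves=[[0,0,-0.082,0,0,0,40],[0,0,-0.082,0,0,0,40],[0,0,-0.082,0,0,0,40],[0,0,-0.082,0,0,0,40],[0,0,-0.082,0,0,0,40],[0,0,-0.082,0,0,0,40],[0,0,-0.082,0,0,0,40],[0,0,-0.082,0,0,0,40],[0,0,-0.082,0,0,0,40],[0,0,-0.082,0,0,0,40]])

```text
time_s: 45.62
position: [0.6452, 0.2024, 0.299]
tcp_rot: [0.776, -3.043, -0.006]
wrist_force: [0.2, -0.4, 0.4]
grip_width: 0.04
grasp_force: 0.0
```

Emit:
play_rows(moves=[[0,0,-0.082,0,0,0,40],[0,0,-0.082,0,0,0,40],[0,0,0,0,0,0,40],[0,0,0,18,15,0,40],[0,0,0,18,15,0,40],[0,0,0,18,15,0,40],[0,0,0,18,15,0,40],[0,0,0,18,15,0,40],[0,0,0,18,15,0,40],[0,0,0,18,15,0,40]])

```text
time_s: 46.45
position: [0.4799, 0.208, 0.2997]
tcp_rot: [1.013, -2.974, -0.006]
wrist_force: [0.4, -0.2, -0.3]
grip_width: 0.0399
grasp_force: 0.0
```

Emit:
play_rows(moves=[[0,0,0,18,15,0,40],[0,0,0,18,15,0,40],[0,0,0,18,15,0,40],[0,0,0,20,14,0,40],[0,0,0,0,0,0,40],[0,0,0,0,0,0,40],[0,0,0,0,0,0,40]])

```text
time_s: 47.03
position: [0.3869, 0.2095, 0.3002]
tcp_rot: [-1.015, 2.972, 0.006]
wrist_force: [0.3, 0.3, -0.0]
grip_width: 0.0398
grasp_force: 0.0
```

Run:
```python
from plan import *
s=r.get_state();print(s['time_s'],s['position'],s['tcp_rot'],s['qpos'])
plan([(.3866,.2093,.20,128.3,40),(.3866,.2093,.133,128.3,40)],step=25,ang=.06)
```

```text
47.0333 [0.38693327 0.20948001 0.30024708] [-1.01488291  2.97160039  0.00629488] [ 0.46740317  0.06597004  1.7355844   0.00387429  1.33804154 -1.76249701]
  turn 1 x [0.003, 0.003, -0.01]
  shift 4 x [0.0, 0.0, 20.0] + [0.5, 0.0, 20.0]  open 40  -> (0.3866, 0.2093, 0.2)
  shift 2 x [-0.0, 0.0, 22.0] + [-0.0, 0.0, 23.0]  open 40  -> (0.3866, 0.2093, 0.133)
```

Emit:
play_rows(moves=[[0.003,0.003,-0.01,0,0,0,40],[0,0,0,0,0,28,40],[0,0,0,0,0,28,40],[0,0,0,0,0,28,40],[0,0,0,0,0,28,40],[0,0,0,0,0,26,40],[0,0,0,0,0,18,40],[0,0,0,0,0,11,40],[0,0,0,0,0,0,40],[0,0,0,0,0,0,40]])

```text
time_s: 47.87
position: [0.3865, 0.2091, 0.1325]
tcp_rot: [1.03, -2.965, 0.0]
wrist_force: [-0.0, 0.3, 0.2]
grip_width: 0.0397
grasp_force: 0.0
```

Emit:
play_rows(moves=[[0,0,0,0,0,0,5],[0,0,0,0,0,0,5],[0,0,0,0,0,0,5],[0,0,0,0,0,0,5],[0,0,0,0,0,0,5],[0,0,0,0,0,0,5]], squeeze=30)

```text
time_s: 48.37
position: [0.386, 0.2093, 0.1335]
tcp_rot: [1.031, -2.967, -0.001]
wrist_force: [0.2, -0.1, 3.0]
grip_width: 0.0097
grasp_force: 30.0
```

Emit:
play_rows(moves=[[0,0,0,0,0,-10,5],[0,0,0,0,0,-20,5],[0,0,0,0,0,-25,5],[0,0,0,0,0,-25,5],[0,0,0,0,0,-25,5],[0,0,0,0,0,-25,5],[0,0,0,0,0,-20,5],[0,0,0,0,0,-10,5],[0,0,0,0,0,0,5],[0,0,0,0,0,0,5]])

```text
time_s: 49.2
position: [0.3856, 0.2088, 0.2921]
tcp_rot: [1.031, -2.965, -0.0]
wrist_force: [-0.8, 0.4, -3.5]
grip_width: 0.0096
grasp_force: 30.0
```

Run:
```python
from rail import *
p,A=place(0); pre=p+Z*.12-ex()*.02; s=r.get_state();print(s['position'],p,s['grasp_force'])
plan([(*pre,np.degrees(RY),5,25),(*pre,A,5)],ang=.085)
```

```text
[0.38557029 0.20884563 0.29211486] [0.55557018 0.26919921 0.11966949] 29.998994171619415
  turn 20 x [-0.0, -0.0, 0.082]
  shift 6 x [-7.0, 22.0, 7.0] + [-4.0, 22.5, 10.0]  open 5  -> (np.float64(0.538951366478828), np.float64(0.25807199076931125), np.float64(0.23966948627842383))
  turn 4 x [0.069, 0.0, 0.002]
  shift 0 x [0.0, 0.0, 0.0] + [0.0, 0.0, -0.0]  open 5  -> (np.float64(0.538951366478828), np.float64(0.25807199076931125), np.float64(0.23966948627842383))
```

Emit:
play_rows(moves=[[0,0,0.082,0,0,0,5],[0,0,0.082,0,0,0,5],[0,0,0.082,0,0,0,5],[0,0,0.082,0,0,0,5],[0,0,0.082,0,0,0,5],[0,0,0.082,0,0,0,5],[0,0,0.082,0,0,0,5],[0,0,0.082,0,0,0,5],[0,0,0.082,0,0,0,5],[0,0,0.082,0,0,0,5]])

```text
time_s: 50.03
position: [0.385, 0.2086, 0.2907]
tcp_rot: [-0.243, -3.127, 0.004]
wrist_force: [0.1, 0.3, -3.4]
grip_width: 0.0099
grasp_force: 30.0
```

Emit:
play_rows(moves=[[0,0,0.082,0,0,0,5],[0,0,0.082,0,0,0,5],[0,0,0.082,0,0,0,5],[0,0,0.082,0,0,0,5],[0,0,0.082,0,0,0,5],[0,0,0.082,0,0,0,5],[0,0,0.082,0,0,0,5],[0,0,0.082,0,0,0,5],[0,0,0.082,0,0,0,5],[0,0,0.082,0,0,0,5]])

```text
time_s: 50.87
position: [0.385, 0.2086, 0.2907]
tcp_rot: [-1.47, -2.772, 0.007]
wrist_force: [0.2, -0.2, -2.9]
grip_width: 0.0098
grasp_force: 30.0
```

Emit:
play_rows(moves=[[0,0,0,0,0,0,5],[0,0,0,-7,22,7,5],[0,0,0,-7,22,7,5],[0,0,0,-7,22,7,5],[0,0,0,-7,22,7,5],[0,0,0,-7,22,7,5],[0,0,0,-7,22,7,5],[0,0,0,-4,22.5,10,5],[0,0,0,0,0,0,5],[0,0,0,0,0,0,5]])

```text
time_s: 51.7
position: [0.5391, 0.258, 0.2377]
tcp_rot: [-1.462, -2.775, 0.009]
wrist_force: [-0.4, 0.9, -3.4]
grip_width: 0.01
grasp_force: 30.0
```

Emit:
play_rows(moves=[[0.069,0,0,0,0,0,5],[0.069,0,0,0,0,0,5],[0.069,0,0,0,0,0,5],[0.069,0,0,0,0,0,5],[0,0,0,0,0,0,5],[0,0,0,0,0,0,5],[0,0,0,0,0,0,5]])

```text
time_s: 52.28
position: [0.5388, 0.2581, 0.2408]
tcp_rot: [-1.394, -2.645, 0.367]
wrist_force: [-0.3, 0.3, -2.8]
grip_width: 0.01
grasp_force: 30.0
```

Run:
```python
from rail import *
p,A=place(0); s=r.get_state();print(s['position'],p+Z*.12-ex()*.02,s['tcp_rot'],R.from_matrix(A).as_rotvec())
plan([(*p,A,5,20)],ang=.085)
```

```text
[0.53880669 0.25805497 0.24083748] [0.53895137 0.25807199 0.23966949] [-1.39416808 -2.64468835  0.36730665] [-1.40683811 -2.63502324  0.37133247]
  turn 1 x [0.003, 0.002, 0.01]
  shift 6 x [-0.0, 8.0, 16.0] + [-0.0, 5.0, 15.0]  open 5  -> (np.float64(0.5555701800608313), np.float64(0.2691992112275669), np.float64(0.11966948627842385))
```

Emit:
play_rows(moves=[[0.003,0.002,0.01,0,0,0,5],[0,0,0,0,8,16,5],[0,0,0,0,8,16,5],[0,0,0,0,8,16,5],[0,0,0,0,8,16,5],[0,0,0,0,8,16,5],[0,0,0,0,8,16,5],[0,0,0,0,5,15,5],[0,0,0,0,0,0,5],[0,0,0,0,0,0,5]])

```text
time_s: 53.12
position: [0.5559, 0.2692, 0.1199]
tcp_rot: [-1.408, -2.634, 0.372]
wrist_force: [0.0, -1.5, -4.1]
grip_width: 0.0097
grasp_force: 30.0
```

Run:
```python
from rail import *
p,A=place(0); s=r.get_state();d=s['position']-p;print('err railx %.4f raily %.4f z %.4f'%(d@ex(),d@ey(),d[2]),s['wrist_force'])
```

```text
err railx 0.0003 raily -0.0001 z 0.0003 [ 0.03889995 -1.45063309 -4.09829354]
```

Emit:
play_rows(moves=[[0,0,0,0,0.5,1.5,5],[0,0,0,0,0,0,5],[0,0,0,0,0,0,5]])

```text
time_s: 53.37
position: [0.5564, 0.2696, 0.1187]
tcp_rot: [-1.408, -2.635, 0.37]
wrist_force: [-1.2, 0.0, -3.0]
grip_width: 0.01
grasp_force: 30.0
```

Emit:
play_rows(moves=[[0,0,0,0,0,0,12],[0,0,0,0,0,0,15],[0,0,0,0,0,0,20],[0,0,0,0,0,0,26],[0,0,0,0,0,0,34],[0,0,0,0,0,0,34],[0,0,0,0,0,-15,34],[0,0,0,0,0,-25,34],[0,0,0,0,0,-30,34],[0,0,0,0,0,-30,34]])

```text
time_s: 54.2
position: [0.5791, 0.2849, 0.2148]
tcp_rot: [-1.407, -2.634, 0.374]
wrist_force: [0.0, -0.1, -0.8]
grip_width: 0.034
grasp_force: 0.0
```

Emit:
play_rows(moves=[[0,0,0,0,0,-30,40],[0,0,0,0,0,-30,40],[0,0,0,0,0,-30,40],[-0.07,0,0,0,0,0,40],[-0.07,0,0,0,0,0,40],[-0.07,0,0,0,0,0,40],[-0.07,0,0,0,0,0,40],[0,0,0,0,0,0,40],[0,0,0,0,0,0,40],[0,0,0,0,0,0,40]])

```text
time_s: 55.03
position: [0.6003, 0.299, 0.3005]
tcp_rot: [-1.48, -2.771, 0.002]
wrist_force: [-0.3, 0.0, -0.4]
grip_width: 0.0401
grasp_force: 0.0
```

Run:
```python
from tcheck import *
s=r.get_state();print(s['time_s'],s['position'],s['tcp_rot'])
I=r.snapshot('side')
for d in r.trace('side','tablet1'): 
    if d['p']>.3: print(np.round(d['at']),round(d['p'],2),d['mask'].sum(),[tfit(y,mask=d['mask']) for y in(-.105,0)])
plan([(.345,.2664,.30,128.3,40)],step=25,ang=.085)
```

```text
55.0333 [0.6002554  0.29897985 0.30051334] [-1.47987199e+00 -2.77072268e+00  1.77297882e-03]
[357. 238.] 0.9 965 [(array([-1.28009047, -1.92683719,  1.12710251]), np.float64(1.0)), (array([-0.23701813,  0.03014467, -0.01186006]), np.float64(1.3686528497409327))]
[264. 164.] 0.81 1209 [(array([ 0.28385874, -0.10443367, -0.0334952 ]), np.float64(0.04461331679073614)), (array([-0.23701813,  0.03014467, -0.01186006]), np.float64(1.294251447477254))]
  turn 20 x [-0.0, -0.0, -0.082]
  shift 10 x [20.0, 12.0, 0.0] + [22.0, 10.5, 0.0]  open 40  -> (0.345, 0.2664, 0.3)
```

Emit:
play_rows(moves=[[0,0,-0.082,0,0,0,40],[0,0,-0.082,0,0,0,40],[0,0,-0.082,0,0,0,40],[0,0,-0.082,0,0,0,40],[0,0,-0.082,0,0,0,40],[0,0,-0.082,0,0,0,40],[0,0,-0.082,0,0,0,40],[0,0,-0.082,0,0,0,40],[0,0,-0.082,0,0,0,40],[0,0,-0.082,0,0,0,40]])

```text
time_s: 55.97
position: [0.6006, 0.2993, 0.2996]
tcp_rot: [-0.246, -3.131, 0.002]
wrist_force: [-0.1, 0.2, 0.2]
grip_width: 0.0402
grasp_force: 0.0
```

Emit:
play_rows(moves=[[0,0,-0.082,0,0,0,40],[0,0,-0.082,0,0,0,40],[0,0,-0.082,0,0,0,40],[0,0,-0.082,0,0,0,40],[0,0,-0.082,0,0,0,40],[0,0,-0.082,0,0,0,40],[0,0,-0.082,0,0,0,40],[0,0,-0.082,0,0,0,40],[0,0,-0.082,0,0,0,40],[0,0,-0.082,0,0,0,40]])

```text
time_s: 56.8
position: [0.6006, 0.2992, 0.2996]
tcp_rot: [1.022, -2.969, 0.001]
wrist_force: [0.3, 0.5, 0.7]
grip_width: 0.0404
grasp_force: 0.0
```

Emit:
play_rows(moves=[[0,0,0,20,12,0,40],[0,0,0,20,12,0,40],[0,0,0,20,12,0,40],[0,0,0,20,12,0,40],[0,0,0,20,12,0,40],[0,0,0,20,12,0,40],[0,0,0,20,12,0,40],[0,0,0,20,12,0,40],[0,0,0,20,12,0,40],[0,0,0,20,12,0,40]])

```text
time_s: 57.63
position: [0.3679, 0.2715, 0.3003]
tcp_rot: [1.016, -2.971, 0.001]
wrist_force: [-0.4, -0.1, 0.1]
grip_width: 0.04
grasp_force: 0.0
```

Emit:
play_rows(moves=[[0,0,0,22,10.5,0,40],[0,0,0,0,0,0,40],[0,0,0,0,0,0,40],[0,0,0,0,0,0,40]])

```text
time_s: 57.97
position: [0.3455, 0.2667, 0.3007]
tcp_rot: [-1.017, 2.972, -0.0]
wrist_force: [0.3, 0.4, 0.4]
grip_width: 0.0401
grasp_force: 0.0
```

Run:
```python
from tcheck import *
s=r.get_state();print(s['time_s'],s['position'],s['tcp_rot'])
for c in('side','top'):
    I=r.snapshot(c); cv2.imwrite(f'pics/{c}8.png',I)
    for d in r.trace(c,'tablet1'): 
        y=-.105 if np.linalg.norm(np.array(d['at'])-[263,163])<30 else 0
        if d['p']>.2: print(c,np.round(d['at']),round(d['p'],2),d['mask'].sum(),tfit(y,mask=d['mask'],cam=c))
plan([(.345,.2664,.133,128.3,40)],step=25,ang=.085)
```

```text
57.9667 [0.3455365  0.26671153 0.30066126] [-1.01657117e+00  2.97201778e+00 -4.13697148e-04]
side [306. 157.] 0.88 1577 (array([ 0.29122305, -0.00236323, -0.03457621]), np.float64(0.028891883322764742))
side [263. 162.] 0.73 1236 (array([ 0.29424142, -0.10463787, -0.03348533]), np.float64(0.054207119741100325))
top [184. 178.] 0.84 606 (array([-0.23664276,  0.06064666, -0.0099205 ]), np.float64(1.1700701320132014))
top [200. 152.] 0.55 538 (array([ 0.25310989,  0.00131044, -0.03233812]), np.float64(0.06528810408921933))
top [272. 150.] 0.44 139 (array([-0.2329635 , -0.07451699, -0.00982881]), np.float64(1.6317446043165467))
  turn 1 x [-0.0, -0.001, -0.01]
  shift 6 x [0.0, 0.0, 24.0] + [0.5, 0.5, 23.0]  open 40  -> (0.345, 0.2664, 0.133)
```

Both tablets lean as wanted. Now the third.

Emit:
play_rows(moves=[[0,0,-0.01,0,0,0,40],[0,0,0,0,0,28,40],[0,0,0,0,0,28,40],[0,0,0,0,0,28,40],[0,0,0,0,0,28,40],[0,0,0,0,0,26,40],[0,0,0,0,0,18,40],[0,0,0,0,0,11,40],[0,0,0,0,0,0,40],[0,0,0,0,0,0,40]])

```text
time_s: 59.0
position: [0.3448, 0.266, 0.1333]
tcp_rot: [1.031, -2.966, 0.001]
wrist_force: [0.6, 0.1, 1.0]
grip_width: 0.0398
grasp_force: 0.0
```

Emit:
play_rows(moves=[[0,0,0,0,0,0,5],[0,0,0,0,0,0,5],[0,0,0,0,0,0,5],[0,0,0,0,0,0,5],[0,0,0,0,0,0,5],[0,0,0,0,0,0,5]], squeeze=30)

```text
time_s: 59.5
position: [0.3448, 0.2663, 0.134]
tcp_rot: [-1.031, 2.967, 0.0]
wrist_force: [-1.3, -1.4, 3.3]
grip_width: 0.0099
grasp_force: 30.0
```

Emit:
play_rows(moves=[[0,0,0,0,0,-10,5],[0,0,0,0,0,-20,5],[0,0,0,0,0,-25,5],[0,0,0,0,0,-25,5],[0,0,0,0,0,-25,5],[0,0,0,0,0,-25,5],[0,0,0,0,0,-20,5],[0,0,0,0,0,-10,5],[0,0,0,0,0,0,5],[0,0,0,0,0,0,5]])

```text
time_s: 60.33
position: [0.3442, 0.2658, 0.2926]
tcp_rot: [1.031, -2.966, 0.001]
wrist_force: [-0.1, 0.3, -3.3]
grip_width: 0.0099
grasp_force: 30.0
```

Run:
```python
from rail import *
p,A=place(.1); pre=p+Z*.12-ex()*.02; s=r.get_state();print(s['position'],p,s['grasp_force'],s['qpos'])
plan([(*pre,np.degrees(RY),5,25),(*pre,A,5)],ang=.085)
```

```text
[0.344179   0.2658037  0.29263244] [0.49993408 0.35229328 0.11966949] 29.999141693115234 [ 6.31282748e-01  6.32707930e-02  1.75762045e+00 -1.73289002e-04
  1.32228020e+00 -1.60830272e+00]
  turn 20 x [-0.0, -0.0, 0.082]
  shift 6 x [-2.0, 22.0, 8.0] + [-4.5, 25.5, 4.5]  open 5  -> (np.float64(0.4833152641875496), np.float64(0.3411660586793276), np.float64(0.23966948627842383))
  turn 4 x [0.07, 0.0, 0.002]
  shift 0 x [0.0, 0.0, 0.0] + [0.0, 0.0, 0.0]  open 5  -> (np.float64(0.4833152641875496), np.float64(0.3411660586793276), np.float64(0.23966948627842383))
```

Emit:
play_rows(moves=[[0,0,0.082,0,0,0,5],[0,0,0.082,0,0,0,5],[0,0,0.082,0,0,0,5],[0,0,0.082,0,0,0,5],[0,0,0.082,0,0,0,5],[0,0,0.082,0,0,0,5],[0,0,0.082,0,0,0,5],[0,0,0.082,0,0,0,5],[0,0,0.082,0,0,0,5],[0,0,0.082,0,0,0,5]])

```text
time_s: 61.17
position: [0.3437, 0.2655, 0.2912]
tcp_rot: [-0.243, -3.128, 0.005]
wrist_force: [0.1, 0.1, -3.0]
grip_width: 0.0099
grasp_force: 30.0
```

Emit:
play_rows(moves=[[0,0,0.082,0,0,0,5],[0,0,0.082,0,0,0,5],[0,0,0.082,0,0,0,5],[0,0,0.082,0,0,0,5],[0,0,0.082,0,0,0,5],[0,0,0.082,0,0,0,5],[0,0,0.082,0,0,0,5],[0,0,0.082,0,0,0,5],[0,0,0.082,0,0,0,5],[0,0,0.082,0,0,0,5]])

```text
time_s: 62.0
position: [0.3437, 0.2655, 0.2912]
tcp_rot: [-1.471, -2.774, 0.007]
wrist_force: [-0.1, -0.4, -2.6]
grip_width: 0.0097
grasp_force: 30.0
```

Emit:
play_rows(moves=[[0,0,0,0,0,0,5],[0,0,0,-2,22,8,5],[0,0,0,-2,22,8,5],[0,0,0,-2,22,8,5],[0,0,0,-2,22,8,5],[0,0,0,-2,22,8,5],[0,0,0,-2,22,8,5],[0,0,0,-4.5,25.5,4.5,5],[0,0,0,0,0,0,5],[0,0,0,0,0,0,5]])

```text
time_s: 62.83
position: [0.4839, 0.3411, 0.2383]
tcp_rot: [-1.463, -2.777, 0.007]
wrist_force: [1.0, -0.0, -2.5]
grip_width: 0.01
grasp_force: 30.0
```

Emit:
play_rows(moves=[[0.07,0,0,0,0,0,5],[0.07,0,0,0,0,0,5],[0.07,0,0,0,0,0,5],[0.07,0,0,0,0,0,5],[0,0,0,0,0,0,5],[0,0,0,0,0,0,5],[0,0,0,0,0,0,5]])

```text
time_s: 63.42
position: [0.4832, 0.341, 0.2409]
tcp_rot: [-1.394, -2.643, 0.372]
wrist_force: [0.2, 0.7, -3.5]
grip_width: 0.0095
grasp_force: 30.0
```

Run:
```python
from rail import *
p,A=place(.1); s=r.get_state();print(s['position'],p+Z*.12-ex()*.02,s['tcp_rot'],R.from_matrix(A).as_rotvec())
plan([(*p,A,5,20)],ang=.085)
```

```text
[0.48318111 0.34099942 0.24092659] [0.48331526 0.34116606 0.23966949] [-1.39384735 -2.64334323  0.37214982] [-1.40683811 -2.63502324  0.37133247]
  turn 1 x [0.0, 0.003, 0.01]
  shift 6 x [0.0, 8.0, 16.0] + [0.0, 5.0, 15.0]  open 5  -> (np.float64(0.4999340777695529), np.float64(0.35229327913758324), np.float64(0.11966948627842385))
```

Emit:
play_rows(moves=[[0,0.003,0.01,0,0,0,5],[0,0,0,0,8,16,5],[0,0,0,0,8,16,5],[0,0,0,0,8,16,5],[0,0,0,0,8,16,5],[0,0,0,0,8,16,5],[0,0,0,0,8,16,5],[0,0,0,0,5,15,5],[0,0,0,0,0,0,5],[0,0,0,0,0,0,5]])

```text
time_s: 64.25
position: [0.5003, 0.3523, 0.1201]
tcp_rot: [-1.408, -2.634, 0.371]
wrist_force: [-1.0, -0.1, -3.1]
grip_width: 0.0099
grasp_force: 30.0
```

Run:
```python
from rail import *
p,A=place(.1); s=r.get_state();d=s['position']-p;print('err railx %.4f raily %.4f z %.4f'%(d@ex(),d@ey(),d[2]),s['wrist_force'])
```

```text
err railx 0.0003 raily -0.0002 z 0.0004 [-1.01338812 -0.10470142 -3.05170084]
```

Emit:
play_rows(moves=[[0,0,0,0,0.5,1.5,5],[0,0,0,0,0,0,5],[0,0,0,0,0,0,5]])

```text
time_s: 64.5
position: [0.5008, 0.3526, 0.1188]
tcp_rot: [-1.408, -2.635, 0.37]
wrist_force: [-0.2, -0.1, -2.8]
grip_width: 0.0098
grasp_force: 30.0
```

Emit:
play_rows(moves=[[0,0,0,0,0,0,12],[0,0,0,0,0,0,15],[0,0,0,0,0,0,20],[0,0,0,0,0,0,26],[0,0,0,0,0,0,34],[0,0,0,0,0,0,34],[0,0,0,0,0,-15,34],[0,0,0,0,0,-25,34],[0,0,0,0,0,-30,34],[0,0,0,0,0,-30,34]])

```text
time_s: 65.33
position: [0.5236, 0.3679, 0.215]
tcp_rot: [-1.407, -2.633, 0.374]
wrist_force: [0.7, 0.7, -0.2]
grip_width: 0.0338
grasp_force: 0.0
```

Emit:
play_rows(moves=[[0,0,0,0,0,-30,40],[0,0,0,0,0,-30,40],[0,0,0,0,0,-30,40],[-0.07,0,0,0,0,0,40],[-0.07,0,0,0,0,0,40],[-0.07,0,0,0,0,0,40],[-0.07,0,0,0,0,0,40],[0,0,0,0,-25,0,40],[0,0,0,0,-25,0,40],[0,0,0,0,-25,0,40]])

```text
time_s: 66.17
position: [0.481, 0.3394, 0.3006]
tcp_rot: [-1.481, -2.771, 0.001]
wrist_force: [-0.1, 0.1, -0.7]
grip_width: 0.04
grasp_force: 0.0
```

Emit:
play_rows(moves=[[0,0,0,0,-25,0,40],[0,0,0,0,-25,0,40],[0,0,0,0,-25,0,40],[0,0,0,0,-25,0,40],[0,0,0,0,0,0,40],[0,0,0,0,0,0,40]])

```text
time_s: 66.67
position: [0.3984, 0.2842, 0.3014]
tcp_rot: [1.48, 2.77, 0.002]
wrist_force: [0.4, 0.5, 1.3]
grip_width: 0.0402
grasp_force: 0.0
```

Run:
```python
from tcheck import *
s=r.get_state();print(s['time_s'],s['position'],s['tcp_rot'])
I=r.snapshot('side');T=r.snapshot('top'); cv2.imwrite('pics/side9.png',cv2.resize(I[60:384,60:400],None,fx=1.8,fy=1.8));cv2.imwrite('pics/top9.png',cv2.resize(T[115:300,125:385],(800,569),interpolation=cv2.INTER_CUBIC))
for d in r.trace('side','tablet1'): 
    if d['p']>.2: print(np.round(d['at']),round(d['p'],2),d['mask'].sum(),min((tfit(y,mask=d['mask']) for y in(-.105,0,.1)),key=lambda q:q[1]))
```

```text
66.6667 [0.39836649 0.28421386 0.30140297] [1.48039513e+00 2.77023979e+00 1.70650978e-03]
[324. 159.] 0.77 333 (array([-1.28009047, -1.92683719,  1.12710251]), np.float64(1.0))
[362. 150.] 0.6 1837 (array([ 0.26071407,  0.09871365, -0.03170227]), np.float64(0.03415895481763745))
```

View pics/side9.png

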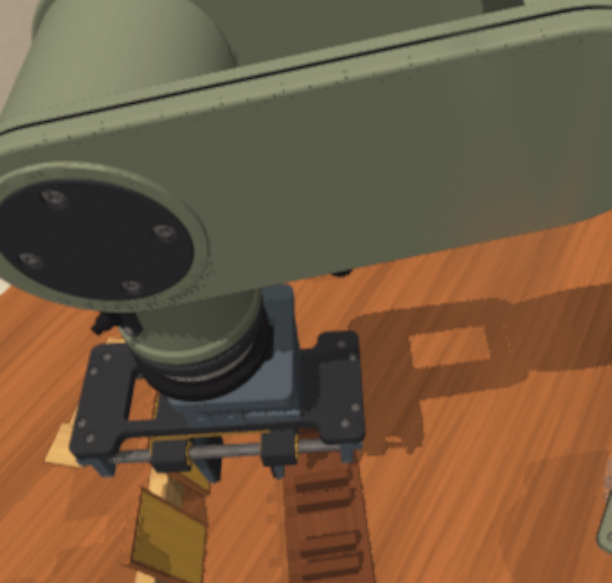

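View pics/top9.png

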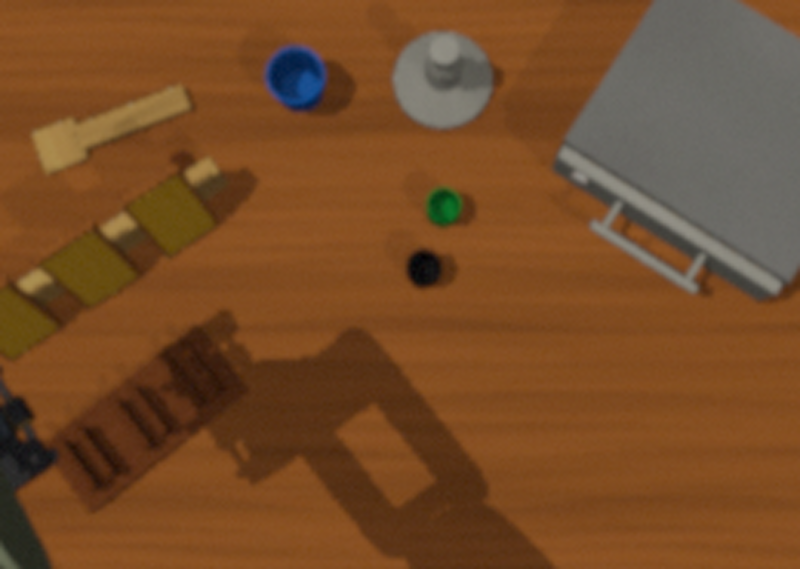

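The top picture shows all three tablets leaning at (180, 215), (90, 268) and (15, 320), with the rack empty. The drawer front is flush at (670, 220), and the cups, chalice and scraper have not moved. I'm handing the job in.

Run:
```python
from h import *
for d in r.spot_point('top','cab_drawer0_handle')[:1]: q=onz('top',d['at'],.062)[:2]-[.685,-.401];print(q@[.844,-.536])
print(r.job_done())
```

```text
-0.14994658002605815
the job is handed in; nothing more can be done
None
```

I handed the job in, and no verdict came back: all three tablets lean on the rail (fitted slants about 15–17°), both spikes went into the left bay and both sockets into the right, and the drawer was pushed to a firm stop, though I could not see inside it afterwards.

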